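# Put a handlebar stem away in a push-latch parts drawer

## Task

Put the longer of the two handlebar stems away in the top drawer of the blue parts unit with the full-width drawer fronts: press the drawer front in until it clicks so that it springs ajar, pull it further out, lay the stem flat inside, and push the drawer home until it latches again and stays shut. Press by feel, the latch breaks under a hard shove (more than about 25 N), and leave everything else where it is.

Things in the scene. Friction and masses are not known exactly. Their poses are not given: they have to be found in the camera images.
- cabinet: the push-latch parts unit, fixed: blue box 250 mm deep (x), 160 wide (y), 165 high, plain flat top, two full-width translucent drawer fronts one above the other (its neighbour has two narrow drawers to a row and a rimmed tray on top). Origin at the centre of its underside; its front faces its own -x, 125 mm from the origin. Only the top drawer moves; the lower front is fixed.
- drawer (a joint): travel of the top drawer in m: 0 latched shut, grows as it slides out along the cabinet's -x, at most 0.15; below 0 while pressed in past its latched place. Press the shut front in to a firm stop and let go: a plunger throws the drawer out some 45 mm. To shut it, push it from 40 mm out or more past 0 to the firm stop and let go: it returns to 0 and stays. It stays wherever it is left further out.
- drawer_lip (a point): centre of the flat outer face of the top drawer's grip lip, which moves with the drawer: a block 22 mm thick (x), 110 wide (y), 32 high, its top edge 16 mm above this point; axes as the cabinet's, x pointing into the cabinet. Shut, it stands 32 mm proud of the box. The cabinet's top is 20 mm above the lip's top edge. Behind the lip the drawn-out drawer is open from above.
- lip_top (a point): middle of the top edge of the lip's outer face, 16 mm above point drawer_lip; moves with the drawer. Feel of the latch: the firm stop lies inside the latched place, at least 8 mm and always before the lip's face is level with the box; how deep differs each time and is found only by touch. The plunger pushes out with 3 to 6 N over the last 45 mm and the runners drag with about 1.5 N, so a push takes up to 8 N before the stop.
- drawer_in (a point): centre of the top drawer's inner floor, moves with the drawer, axes as the cabinet's. Inside 182 mm long (x) by 120 wide (y), side walls 3 mm thick, 50 high. This point lies 92 mm behind the front's inner face, 114 mm behind and 34 mm below point drawer_lip. With the drawer out by q, only the first q + 10 mm of the length behind the front is open from above.
- long_stem_mid (a point): centre of the longer loose aluminium handlebar stem, 115 mm long along its x, 40 high, about 0.2 kg: an upright round clamp 38 mm across centred 38 mm to -x, a level round clamp (40 across, 40 wide) centred 38 mm to +x, between them a straight bar 30 mm wide (y), 28 high, 36 long, to be gripped across. Point half-way up, 20 mm above what it lies on.
- short_stem_mid (a point): centre of the shorter stem, the same make, 79 mm long; to be left alone. Point half-way up.
- narrow_unit: neighbouring blue parts unit of the same outer size with two narrow drawers to a row and a rimmed black tray with washers for a top (8 mm rim), fixed and not to be used; origin at the centre of its underside, its lips also stand 22 mm proud
- oil_bottle: upright white bottle, 52 mm across, 150 high, loose; origin at the centre of its underside
- hub: steel wheel hub standing on its end, 58 mm across, 98 high, loose; origin at the centre of its underside
- pedal: black flat pedal lying flat, 95 by 92 mm with a 25 mm spindle end, 22 high, loose; origin at the centre of its underside
- spanner: spanner lying flat, 170 mm long along its x, loose; origin under its middle
- mug: small white mug, 76 mm across, 70 high, loose; origin at the centre of its underside
Mind the look-alikes: they are no part of the job. What is shaped like the part that bears long_stem_mid but orange, red or yellow is not meant.

How it is judged:
On the way, in this order (a step that is already met when the one before it is completed fails the run):
1. the top drawer has sprung ajar by more than 30 mm (value of joint drawer above 0.03 m), for 0.2 s.
2. the longer stem lies on the floor of the open drawer, let go (value of joint drawer above 0.03 m and contact force between the fingers and long_stem below 0.2 N and x of long_stem_mid in the frame of drawer_in between -0.092 and 0.092 m and y of long_stem_mid in the frame of drawer_in between -0.06 and 0.06 m and z of long_stem_mid in the frame of drawer_in between 0 and 0.035 m), for 0.2 s.
At the end, for the whole second after the job is handed in: the top drawer is latched shut (within 4 mm of its latched place) and stays so, with the longer stem lying flat inside it (centre over the floor and within 35 mm above it, tilted less than 0.3 rad) (value of joint drawer between -0.004 and 0.004 m and x of long_stem_mid in the frame of drawer_in between -0.092 and 0.092 m and y of long_stem_mid in the frame of drawer_in between -0.06 and 0.06 m and z of long_stem_mid in the frame of drawer_in between 0 and 0.035 m and angle between long_stem_mid's own z axis and vertical below 0.3 rad); the robot touches nothing.
It fails at once if the drawer is pressed against the latch's stop (more than 6 mm inside its latched place) with more than 28 N (value of joint drawer below -0.006 m and contact force between any of the fingers, the arm and cabinet above 28 N).
It fails at once if another loose thing (shorter stem, bottle, hub, pedal, spanner, mug) is shifted by more than 30 mm (distance of any of short_stem_mid, oil_bottle, hub, pedal, spanner, mug from where it was at the start of the episode above 0.03 m).
It also fails if it takes over 72 s, if anything falls off the work surface, if the arm or the gripper's body presses on something with over 40 N, if the wrist force passes 120 N, or if a joint passes its speed limit or range.

## Robot

A 6-joint arm with a two-finger parallel gripper is mounted at the origin on the work surface. World frame = base frame: x ahead of the robot, y to its left, z up, the work surface at z = 0. Lengths are in m, angles in rad, forces in N, time in s.
With the tool pointing down it reaches from about 0.4 to 0.825 m from the base axis. Payload 7 kg.
Tool frame: the origin (TCP) lies midway between the tips of the shut fingers; the grasp point (between the pads) lies 19 mm behind it; z points along the fingers, y is the direction in which the jaws open and shut (so a half turn about z gives the same grasp; the last joint's range is limited). The gripper opens to 88 mm and grips with 3 to 60 N. Pads are 19 mm wide; open, the fingers measure 130 mm over their backs; the gripper's body (78 mm by 193 mm) begins 47 mm behind the grasp point.
Start: joints at [-0.893, 0.359, 0.012, 0, -1.224, -0.288], TCP at [0.256, -0.624, 0.206] pointing down, gripper open.
Joint ranges: [-3.07, 3.07], [-1.43, 2.12], [-1.02, 1.25], [-3.03, 1.67], [-3.05, -0], [-3.03, 3.03]. Speed limits (rad/s): [2.39, 2.39, 3.01, 3.14, 3.14, 3.14].

## Interface

Orientations are given as a rotation vector (axis times angle).
In Python, from bench import telemetry, optics, arm gives the robot as it stands.
- The arm moves only by the tool apply_moves, never from a script. Its argument "plan" is a list of rows, each a list of 2 entries, a list of its own where there are three numbers: the shift along the tool's x, y, z in units of 30 mm (1.0 is 30 mm), then the turn about the tool's z in units of 6 degrees (1.0 is 6 degrees). In form: [[[tx, ty, tz], turn], ...]. A call has 1 to 8 rows; each row is the pose to reach, as a shift and turn from the pose commanded when the call began, along the tool's axes at that moment; what a row does not reach only later rows make up. A row lasts 1/12 s, in which the tool goes at most 41.7 mm and 7.16 degrees, less where a joint would pass 70% of its speed; a pose out of reach is approached as far as the arm can. A call with a gripper value outside its range is refused whole. "hand" is the closure, from -1 (fully open) to 1 (shut), set as the call begins (left out, the last holds). The fingers move at their own pace and stop on an object; the grip force is fixed at half the most. Time passes only in rows, so rows that repeat a pose let the fingers close. It gives the time, the measured TCP pose, the force and the opening at its end, in the units of the state.
- telemetry.get_state(): the state, without advancing time (a new reading comes with each control period).
- optics.capture(name): name is "side" or "top" or "wrist"; returns the picture (420x560x3 uint8, blue, green, red); there is no depth.
- optics.camera_info(name): a dict with "fx", "fy", "cx", "cy" (pixels), "R" (3x3) and "t" (3): a world point X has camera coordinates R X + t; the wrist camera has in their place "mount" (4x4, takes a point from camera to tool coordinates, whose origin is the TCP and whose axes are the flange's). Camera axes: x right, y down, z forward; pixel columns grow to the right and rows downward; lengths in m; the calibration is good to about 2 mm. A picture is of the moment at which its call begins: read the wrist's pose just before it. camera_info takes no time and is no camera call.
- arm.close_job(): hands the job in, once; it reports no verdict.
The state is a dict: "t": time; "joint_positions": joint angles; "joint_vel": joint speeds; "joint_torque": joint torques, N m; "eef_pos": TCP position; "eef_rot": TCP orientation; "ft_force": force on the tool from outside, world axes, zero at the start; "ft_torque": the same for the moment, N m; "width": finger opening in m.
Only numpy, scipy, OpenCV 4.12 (cv2) and the standard library are available. Lean on these libraries where they do the work, as an engineer would, in place of code of your own. Each camera call takes 0.05 s, during which the arm holds its last target.

## Working session

There is one attempt and no reset: what is moved stays moved. The work goes in short steps, Python scripts to look and compute and a tool call to move; the robot and the scene stay as the last step left them, time stands still between calls to the robot, and variables do not carry over. Pictures are saved under pics/ and viewed, and the job is handed in when it is done.

Besides the shell and the picture viewer there is one more tool, called after "Emit:" as name([rows], argument=value, ...), one row to a line, values as JSON. apply_moves: Moves the arm, as the interface text tells. Its arguments: {"type":"object","properties":{"plan":{"type":"array"},"hand":{"type":"number"}},"required":["plan"]}

```bash
ls; mkdir -p pics; python3 - <<'E'
from bench import telemetry, optics, arm
import cv2, json
s=telemetry.get_state()
for k,v in s.items(): print(k,v)
for n in ["side","top","wrist"]:
    cv2.imwrite(f"pics/{n}0.png",optics.capture(n)); print(n,optics.camera_info(n))
E
```

```text
pics
t 0.0
joint_positions [-8.92888637e-01  3.59385735e-01  1.10531786e-02 -3.81972682e-04
 -1.22409914e+00 -2.88093120e-01]
joint_vel [ 0.00146719 -0.00112855  0.00030439 -0.00010744 -0.00194965 -0.00116113]
joint_torque [-1.58138726e-03 -5.82721639e+01  2.93051165e+01  6.99701965e+00
  6.65083411e-03 -1.55496036e-04]
eef_pos [ 0.2562854  -0.62387771  0.20511526]
eef_rot [ 6.08163626e-01 -3.08171402e+00 -2.53662454e-03]
ft_force [-0.66885407  0.29613326 -0.55196608]
ft_torque [-0.036088   -0.01071747 -0.0270652 ]
width 0.08780120710293066
side {'fx': 504.01102026259895, 'fy': 504.01102026259895, 'cx': 277.36483572817747, 'cy': 199.51523432774243, 'R': array([[-0.70132433, -0.71265819,  0.01620162],
       [-0.55426073,  0.53087185, -0.64106951],
       [ 0.44826246, -0.45857757, -0.76731179]]), 't': array([0.41367258, 0.33728163, 1.22373016])}
top {'fx': 530.4731853415421, 'fy': 530.4731853415421, 'cx': 283.4987667153721, 'cy': 215.15178371796307, 'R': array([[-4.92146231e-04, -9.99782144e-01, -2.08667821e-02],
       [-9.80728130e-01,  4.55944266e-03, -1.95324208e-01],
       [ 1.95376797e-01,  2.03685122e-02, -9.80516716e-01]]), 't': array([0.08674464, 0.54728694, 1.59226454])}
wrist {'fx': 297.9755854886043, 'fy': 297.9755854886043, 'cx': 279.1301473872426, 'cy': 210.54270669826298, 'mount': array([[-1.30210523e-03, -9.65566722e-01, -2.60152284e-01,
         7.07442208e-02],
       [ 9.99999150e-01, -1.27644741e-03, -2.67570142e-04,
         4.66277003e-04],
       [-7.37138848e-05, -2.60152411e-01,  9.65567562e-01,
        -1.77682203e-01],
       [ 0.00000000e+00,  0.00000000e+00,  0.00000000e+00,
         1.00000000e+00]])}
```

View pics/side0.png

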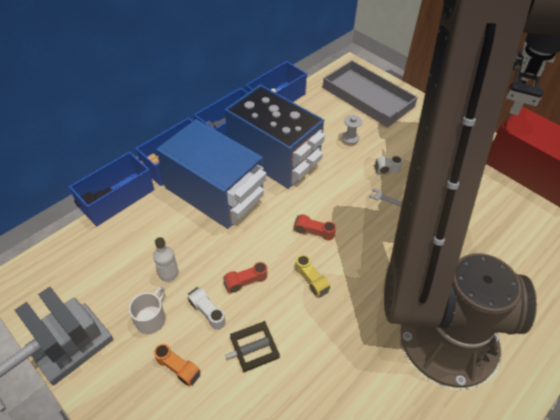

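View pics/top0.png

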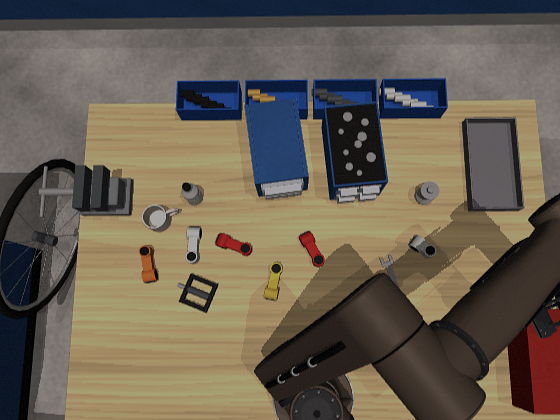

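View pics/wrist0.png

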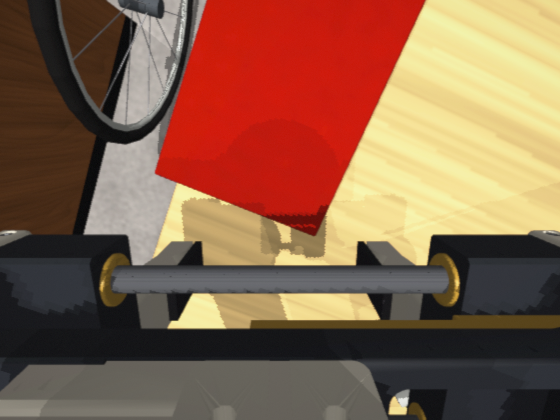

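The blue unit with the flat top and full-width fronts is at top (277,150) and side (210,170). Its neighbour with washers is at top (354,150). Stem look-alikes in the top view:
- silver (194,243)
- silver (423,245), near the spanner and looks shorter
- red (233,244) and red (312,248)
- yellow (273,281)
- orange (148,264)

The silver stem at (194,243) is my choice. I'll check it in a crop.

```bash
cat > h.py <<'E'
import numpy as np, cv2
from bench import telemetry, optics
from scipy.spatial.transform import Rotation as Ro
def ray(n,u,v,pose=None):
    c=optics.camera_info(n); d=np.array([(u-c['cx'])/c['fx'],(v-c['cy'])/c['fy'],1.])
    if n=='wrist':
        p,r=pose; R=Ro.from_rotvec(r).as_matrix(); M=np.array(c['mount'])
        return p+R@M[:3,3], R@M[:3,:3]@d
    R=np.array(c['R']); t=np.array(c['t']); return -R.T@t, R.T@d
def at(n,u,v,z,pose=None):
    o,d=ray(n,u,v,pose); return o+d*(z-o[2])/d[2]
def proj(n,X,pose=None):
    c=optics.camera_info(n); X=np.array(X,float)
    if n=='wrist':
        p,r=pose; R=Ro.from_rotvec(r).as_matrix(); M=np.array(c['mount'])
        x=M[:3,:3].T@(R.T@(X-p)-M[:3,3])
    else: x=np.array(c['R'])@X+np.array(c['t'])
    return np.array([c['fx']*x[0]/x[2]+c['cx'],c['fy']*x[1]/x[2]+c['cy']])
def crop(src,dst,x0,y0,x1,y1,k):
    im=cv2.imread(src)[y0:y1,x0:x1]; cv2.imwrite(dst,cv2.resize(im,None,fx=k,fy=k,interpolation=cv2.INTER_CUBIC))
def tri(a,b):
    (o1,d1),(o2,d2)=a,b
    A=np.stack([d1,-d2],1); s=np.linalg.lstsq(A,o2-o1,rcond=None)[0]
    p,q=o1+s[0]*d1,o2+s[1]*d2; return (p+q)/2,np.linalg.norm(p-q)
E
python3 - <<'E'
from h import *
crop('pics/top0.png','pics/c1.png',140,195,260,285,6)
crop('pics/top0.png','pics/c2.png',235,95,395,215,5)
crop('pics/side0.png','pics/c3.png',150,110,280,230,5)
crop('pics/side0.png','pics/c4.png',180,270,260,340,7)
E
```

```text
(no output)
```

View pics/c1.png

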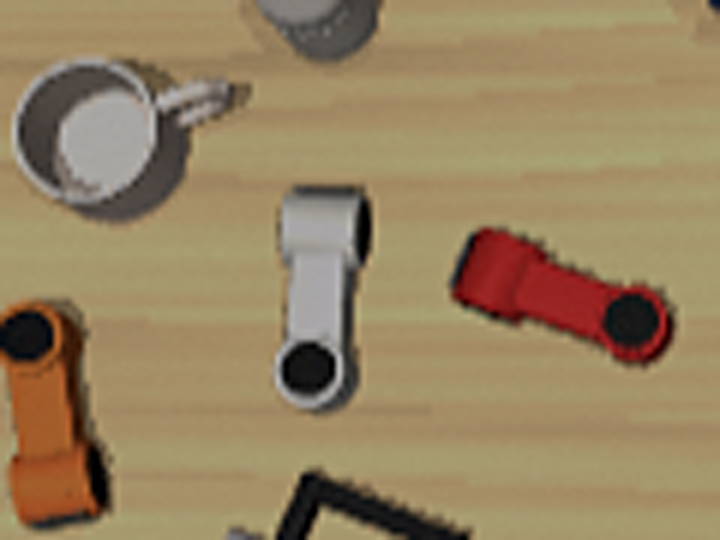

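View pics/c2.png

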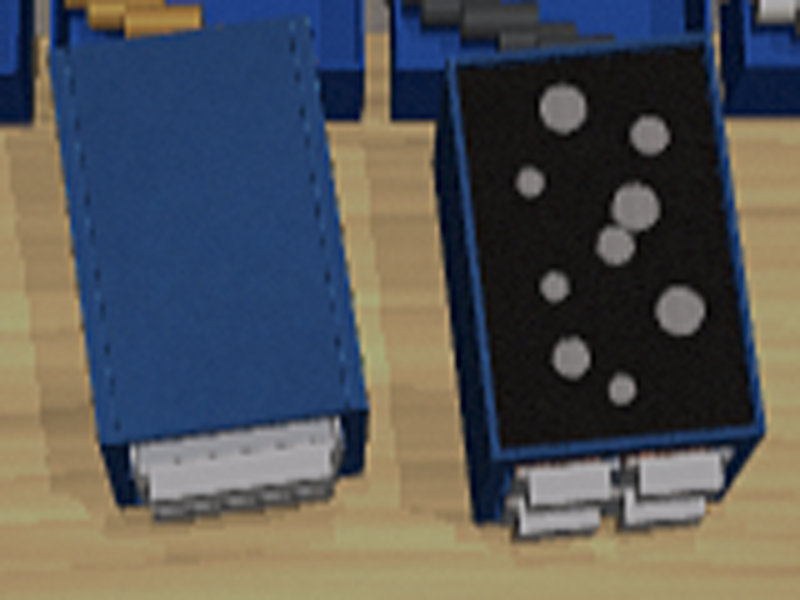

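View pics/c3.png

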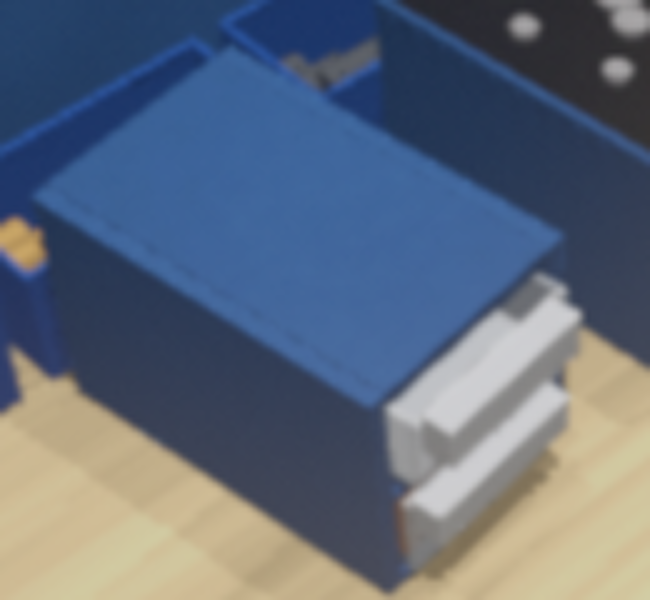

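View pics/c4.png

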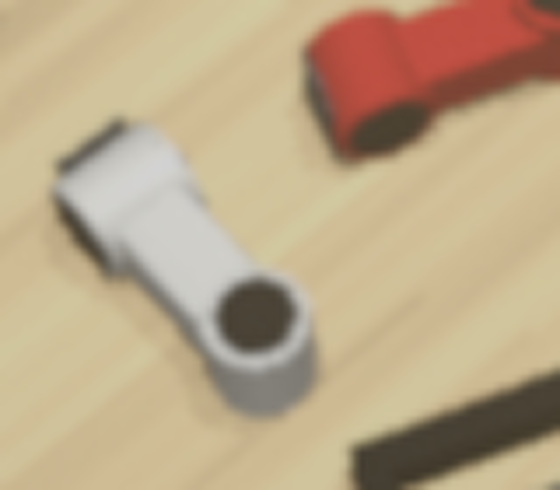

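```bash
python3 - <<'E'
from h import *
P={}
tp={'FL':(256,184),'FR':(308,176.6),'BL':(245,105),'BR':(297,98.6)}
sd={'FL':(225,191),'FR':(262.6,157.4),'BL':(157.4,149),'BR':(197,119.4)}
for k in tp:
    a=at('top',*tp[k],.165);b=at('side',*sd[k],.165);t,e=tri(ray('top',*tp[k]),ray('side',*sd[k]))
    print(k,a.round(4),b.round(4),t.round(4),round(e,4)); P[k]=(a+b)/2
F=(P['FL']+P['FR'])/2;B=(P['BL']+P['BR'])/2
print('len',np.linalg.norm(F-B),'w',np.linalg.norm(P['FL']-P['FR']),np.linalg.norm(P['BL']-P['BR']))
d=(B-F);print('yaw',np.degrees(np.arctan2(d[1],d[0])), [np.degrees(np.arctan2(*(P['FL']-P['FR'])[[1,0]]))-90])
print('ctr',(F+B)/2)
print('ring',at('top',191.3,256.3,.04),at('side',216.6,315,.04))
print('lev',at('top',140+322/6,195+225/6,.035),at('side',180+130/7,270+180/7,.035))
print('short',at('top',418,240,.035),at('top',430,250,.035))
for k,v in {'bottle':(190,191),'mug':(157,217),'pedal':(198,293),'red':(233,244)}.items(): print(k,at('top',*v,.05))
E
```

```text
FL [0.619  0.1636 0.165 ] [0.6167 0.1665 0.165 ] [0.6202 0.1639 0.16  ] 0.0002
FR [0.6405 0.0111 0.165 ] [0.6378 0.0131 0.165 ] [0.6411 0.0107 0.1611] 0.0011
BL [0.8656 0.1993 0.165 ] [0.8617 0.2009 0.165 ] [0.8668 0.1992 0.1606] 0.0018
BR [0.8848 0.042  0.165 ] [0.8829 0.0448 0.165 ] [0.8867 0.0421 0.1609] 0.0003
len 0.24745342093338135 w 0.15440733567289963 0.157958702228695
yaw 7.7061195616557425 [np.float64(7.941072590409078)]
ctr [0.75112856 0.10517659 0.165     ]
ring [0.42184914 0.37134922 0.04      ] [0.41952722 0.37320932 0.04      ]
lev [0.49733794 0.36739949 0.035     ] [0.49276034 0.37011223 0.035     ]
short [ 0.4710478  -0.33093178  0.035     ] [ 0.4397559  -0.36620939  0.035     ]
bottle [0.62754612 0.38045568 0.05      ]
mug [0.54442551 0.48124757 0.05      ]
pedal [0.30868712 0.34520913 0.05      ]
red [0.45839329 0.2414318  0.05      ]
```

Cropping confirms the choice: the silver stem (ring at top (191,256), level clamp at (194,232)) measures 76 mm between clamp centres, as the long stem should. The cabinet measures 247 x 156 mm with a yaw of about 7.8°, close to the stated size. Next I'll move in front of the lip.

```bash
cat >> h.py <<'E'
yaw=np.radians(7.8); U=np.array([np.cos(yaw),np.sin(yaw),0]); V=np.array([-U[1],U[0],0])
C=np.array([.7511,.1052,0])
def cab(x,y,z): return C+x*U+y*V+np.array([0,0,z])
def go(target,heading=None):
    s=telemetry.get_state(); R=Ro.from_rotvec(s['eef_rot']).as_matrix(); p=s['eef_pos']
    d=R.T@(np.array(target)-p)/0.03
    h=np.degrees(np.arctan2(R[1,0],R[0,0]))
    turn=None if heading is None else -(((heading-h)+180)%360-180)/6
    print('target',np.round(target,4),'pos',p.round(4),'shift',d.round(3),'dist_mm',round(30*np.linalg.norm(d),1),'turn',turn,'heading',round(h,2))
E
python3 - <<'E'
from h import *
go(cab(-.157-.0095-.035,0,.205),187.8)
go(cab(-.157-.0095-.035,0,.122),187.8)
E
```

```text
target [0.5515 0.0779 0.205 ] pos [ 0.2563 -0.624   0.2053] shift [-17.988  17.905   0.032] dist_mm 761.4 turn 2.421190511703363 heading -157.67
target [0.5515 0.0779 0.122 ] pos [ 0.2563 -0.624   0.2053] shift [-17.989  17.901   2.798] dist_mm 766.0 turn 2.421190511703363 heading -157.67
```

Emit:
apply_moves([
  [[-18, 17.9, 0], 2.4],
  [[-18, 17.9, 0], 2.4],
  [[-18, 17.9, 0], 2.4],
  [[-18, 17.9, 0], 2.4],
  [[-18, 17.9, 0], 2.4],
  [[-18, 17.9, 0], 2.4],
  [[-18, 17.9, 0], 2.4],
  [[-18, 17.9, 0], 2.4],
], hand=1)

```text
t: 0.82
eef_pos: [0.3855, -0.3164, 0.2061]
eef_rot: [-0.217, 3.134, 0.0]
ft_force: [0.6, 0.5, 0.3]
width: 0.0397
```

```bash
python3 - <<'E'
from h import *
go(cab(-.157-.0095-.035,0,.205),187.8)
s=telemetry.get_state();print(s['joint_positions'],s['ft_force'],s['width'])
E
```

```text
target [0.5515 0.0779 0.205 ] pos [ 0.3855 -0.3164  0.2061] shift [-7.29  12.255  0.037] dist_mm 427.8 turn 0.01943475978847194 heading -172.08
[-2.92661397e-01  6.56927605e-02 -3.67234247e-01 -9.97410414e-05
 -1.13772291e+00 -1.13992219e+00] [0.59458689 0.45147155 0.34387844] 0.039710830627312836
```

Emit:
apply_moves([
  [[-7.3, 12.2, 0], 0],
  [[-7.3, 12.2, 0], 0],
  [[-7.3, 12.2, 0], 0],
  [[-7.3, 12.2, 0], 0],
  [[-7.3, 12.2, 0], 0],
  [[-7.3, 12.2, 0], 0],
  [[-7.3, 12.2, 0], 0],
  [[-7.3, 12.2, 0], 0],
])

```text
t: 1.48
eef_pos: [0.5155, -0.0092, 0.2063]
eef_rot: [-0.218, 3.134, 0.0]
ft_force: [1.0, -0.9, -0.6]
width: 0.0001
```

```bash
python3 - <<'E'
from h import *
go(cab(-.157-.0095-.035,0,.122),187.8)
E
```

```text
target [0.5515 0.0779 0.122 ] pos [ 0.5155 -0.0092  0.2063] shift [-1.587  2.709  2.81 ] dist_mm 126.4 turn 0.025966788030264826 heading -172.04
```

Emit:
apply_moves([
  [[-1.5, 2.7, 0], 0],
  [[-1.5, 2.7, 0], 0],
  [[-1.5, 2.7, 0], 0],
  [[-1.5, 2.7, 2.8], 0],
  [[-1.5, 2.7, 2.8], 0],
  [[-1.5, 2.7, 2.8], 0],
  [[-1.5, 2.7, 2.8], 0],
])

```text
t: 2.07
eef_pos: [0.5473, 0.0742, 0.1207]
eef_rot: [0.217, -3.129, 0.004]
ft_force: [-0.5, -0.5, 2.0]
width: 0.0002
```

```bash
python3 - <<'E'
from h import *
go(cab(-.157-.0095-.035,0,.122),187.8)
for n in ['wrist','side']: cv2.imwrite(f'pics/{n}1.png',optics.capture(n))
crop('pics/side1.png','pics/side1c.png',140,60,340,210,4)
E
```

```text
target [0.5515 0.0779 0.122 ] pos [0.5473 0.0742 0.1207] shift [-0.155  0.101 -0.044] dist_mm 5.7 turn 0.024366928020034113 heading -172.05
```

View pics/side1c.png

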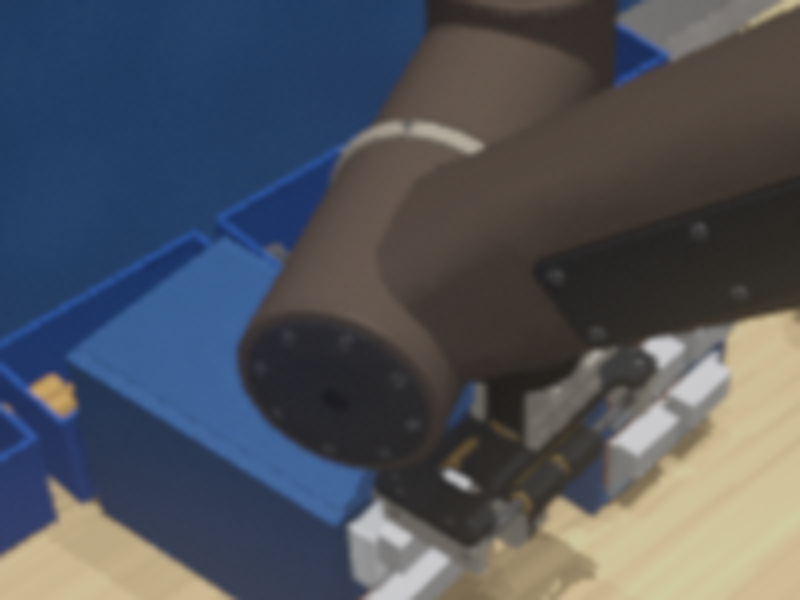

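View pics/wrist1.png

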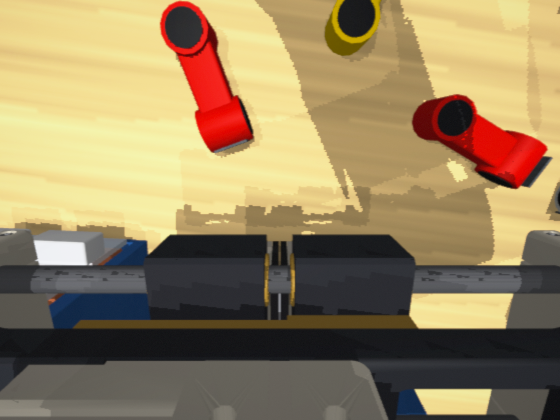

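Emit:
apply_moves([
  [[-0.5, 0.1, 0], 0],
  [[-0.9, 0.1, 0], 0],
  [[-0.9, 0.1, 0], 0],
  [[-0.9, 0.1, 0], 0],
])

```text
t: 2.5
eef_pos: [0.5764, 0.0819, 0.1243]
eef_rot: [-0.216, 3.131, 0.002]
ft_force: [0.6, -0.5, 0.5]
width: 0.0004
```

Emit:
apply_moves([
  [[-0.1, 0, 0], 0],
  [[-0.2, 0, 0], 0],
  [[-0.2, 0, 0], 0],
])

```text
t: 2.75
eef_pos: [0.5815, 0.0826, 0.1228]
eef_rot: [-0.217, 3.133, 0.0]
ft_force: [0.8, -0.4, 1.0]
width: 0.0007
```

Emit:
apply_moves([
  [[-0.07, 0, 0], 0],
  [[-0.14, 0, 0], 0],
  [[-0.14, 0, 0], 0],
])

```text
t: 3.0
eef_pos: [0.5855, 0.0832, 0.1221]
eef_rot: [-0.217, 3.134, -0.0]
ft_force: [0.4, 0.6, 0.0]
width: 0.0008
```

Emit:
apply_moves([
  [[-0.07, 0, 0], 0],
  [[-0.14, 0, 0], 0],
  [[-0.14, 0, 0], 0],
])

```text
t: 3.25
eef_pos: [0.5897, 0.0838, 0.122]
eef_rot: [0.217, -3.134, 0.0]
ft_force: [0.6, -0.2, -0.6]
width: 0.0004
```

Emit:
apply_moves([
  [[-0.05, 0, 0], 0],
  [[-0.1, 0, 0], 0],
  [[-0.1, 0, 0], 0],
])

```text
t: 3.5
eef_pos: [0.591, 0.0839, 0.1217]
eef_rot: [0.217, -3.131, 0.001]
ft_force: [-5.1, 0.1, 3.5]
width: 0.0006
```

Emit:
apply_moves([
  [[-0.05, 0, 0], 0],
  [[-0.1, 0, 0], 0],
  [[-0.1, 0, 0], 0],
])

```text
t: 3.75
eef_pos: [0.5938, 0.0842, 0.1217]
eef_rot: [0.217, -3.131, 0.001]
ft_force: [-5.2, 1.2, 3.9]
width: 0.0004
```

Emit:
apply_moves([
  [[-0.05, 0, 0], 0],
  [[-0.1, 0, 0], 0],
  [[-0.1, 0, 0], 0],
])

```text
t: 4.0
eef_pos: [0.5967, 0.0846, 0.1217]
eef_rot: [0.217, -3.131, 0.001]
ft_force: [-6.1, -0.3, 3.8]
width: 0.0005
```

Emit:
apply_moves([
  [[-0.03, 0, 0], 0],
  [[-0.03, 0, 0], 0],
])

```text
t: 4.17
eef_pos: [0.5975, 0.0847, 0.1218]
eef_rot: [0.217, -3.131, 0.001]
ft_force: [-5.8, 0.4, 3.4]
width: 0.0003
```

Emit:
apply_moves([
  [[-0.03, 0, 0], 0],
  [[-0.03, 0, 0], 0],
])

```text
t: 4.33
eef_pos: [0.5983, 0.0849, 0.1217]
eef_rot: [0.217, -3.131, 0.001]
ft_force: [-7.3, 0.4, 3.8]
width: 0.0006
```

Emit:
apply_moves([
  [[-0.03, 0, 0], 0],
  [[-0.03, 0, 0], 0],
])

```text
t: 4.5
eef_pos: [0.5992, 0.085, 0.1217]
eef_rot: [0.217, -3.131, 0.001]
ft_force: [-7.2, -0.0, 4.0]
width: 0.0005
```

Emit:
apply_moves([
  [[-0.03, 0, 0], 0],
  [[-0.03, 0, 0], 0],
])

```text
t: 4.67
eef_pos: [0.6001, 0.0851, 0.1217]
eef_rot: [0.217, -3.131, 0.001]
ft_force: [-6.2, 0.5, 4.5]
width: 0.0004
```

Emit:
apply_moves([
  [[-0.03, 0, 0], 0],
  [[-0.03, 0, 0], 0],
])

```text
t: 4.83
eef_pos: [0.601, 0.0853, 0.1217]
eef_rot: [0.217, -3.131, 0.001]
ft_force: [-6.5, 1.6, 4.5]
width: 0.0003
```

Emit:
apply_moves([
  [[-0.03, 0, 0], 0],
  [[-0.03, 0, 0], 0],
])

```text
t: 5.0
eef_pos: [0.6018, 0.0853, 0.1217]
eef_rot: [0.217, -3.131, 0.001]
ft_force: [-6.1, 0.4, 4.5]
width: 0.0005
```

Emit:
apply_moves([
  [[-0.03, 0, 0], 0],
  [[-0.03, 0, 0], 0],
])

```text
t: 5.17
eef_pos: [0.6027, 0.0855, 0.1217]
eef_rot: [0.217, -3.131, 0.001]
ft_force: [-6.6, 0.4, 4.2]
width: 0.0003
```

Emit:
apply_moves([
  [[-0.03, 0, 0], 0],
  [[-0.03, 0, 0], 0],
])

```text
t: 5.33
eef_pos: [0.6035, 0.0856, 0.1217]
eef_rot: [0.217, -3.13, 0.001]
ft_force: [-7.8, 0.8, 4.1]
width: 0.0002
```

Emit:
apply_moves([
  [[-0.03, 0, 0], 0],
  [[-0.03, 0, 0], 0],
])

```text
t: 5.5
eef_pos: [0.6042, 0.0856, 0.1217]
eef_rot: [0.217, -3.13, 0.001]
ft_force: [-7.7, 0.4, 5.2]
width: 0.0002
```

Emit:
apply_moves([
  [[-0.03, 0, 0], 0],
  [[-0.03, 0, 0], 0],
])

```text
t: 5.67
eef_pos: [0.605, 0.0858, 0.1217]
eef_rot: [0.217, -3.13, 0.001]
ft_force: [-7.8, 0.3, 4.2]
width: -0.0
```

Emit:
apply_moves([
  [[-0.03, 0, 0], 0],
  [[-0.03, 0, 0], 0],
])

```text
t: 5.83
eef_pos: [0.6059, 0.0859, 0.1217]
eef_rot: [0.217, -3.13, 0.001]
ft_force: [-7.8, 0.8, 4.8]
width: 0.0005
```

Emit:
apply_moves([
  [[-0.03, 0, 0], 0],
  [[-0.03, 0, 0], 0],
])

```text
t: 6.0
eef_pos: [0.6068, 0.086, 0.1217]
eef_rot: [0.217, -3.13, 0.001]
ft_force: [-8.8, 0.9, 4.9]
width: 0.0003
```

Emit:
apply_moves([
  [[-0.03, 0, 0], 0],
  [[-0.03, 0, 0], 0],
])

```text
t: 6.17
eef_pos: [0.6072, 0.086, 0.1216]
eef_rot: [0.216, -3.129, 0.001]
ft_force: [-9.8, 0.4, 4.6]
width: 0.0004
```

Emit:
apply_moves([
  [[-0.03, 0, 0], 0],
  [[-0.03, 0, 0], 0],
])

```text
t: 6.33
eef_pos: [0.6074, 0.086, 0.1216]
eef_rot: [0.216, -3.128, 0.001]
ft_force: [-11.3, 1.0, 7.1]
width: 0.0006
```

Emit:
apply_moves([
  [[-0.03, 0, 0], 0],
  [[-0.03, 0, 0], 0],
])

```text
t: 6.5
eef_pos: [0.6076, 0.086, 0.1215]
eef_rot: [0.216, -3.127, 0.002]
ft_force: [-15.2, 0.2, 9.5]
width: 0.0003
```

Emit:
apply_moves([
  [[-0.03, 0, 0], 0],
  [[-0.03, 0, 0], 0],
])

```text
t: 6.67
eef_pos: [0.6077, 0.0861, 0.1215]
eef_rot: [0.216, -3.125, 0.002]
ft_force: [-17.8, 1.5, 10.6]
width: 0.0007
```

Force is climbing while the position holds still, so this is the firm stop. I'll release by backing off fast.

Emit:
apply_moves([
  [[1, 0, 0], 0],
  [[2.2, 0, 0], 0],
  [[3, 0, 0], 0],
  [[3, 0, 0], 0],
  [[3, 0, 0], 0],
])

```text
t: 7.08
eef_pos: [0.523, 0.0745, 0.1229]
eef_rot: [-0.218, 3.133, 0.001]
ft_force: [0.1, 0.8, 0.2]
width: 0.0006
```

```bash
python3 - <<'E'
from h import *
for n in ['top','side']: cv2.imwrite(f'pics/{n}2.png',optics.capture(n))
crop('pics/side2.png','pics/side2c.png',140,90,340,240,4)
crop('pics/top2.png','pics/top2c.png',215,90,375,250,4)
s=telemetry.get_state();print(s['eef_pos'],s['ft_force'])
E
```

```text
[0.52432315 0.07489199 0.12258291] [-0.06948332  0.24850731 -0.28238313]
```

View pics/side2c.png

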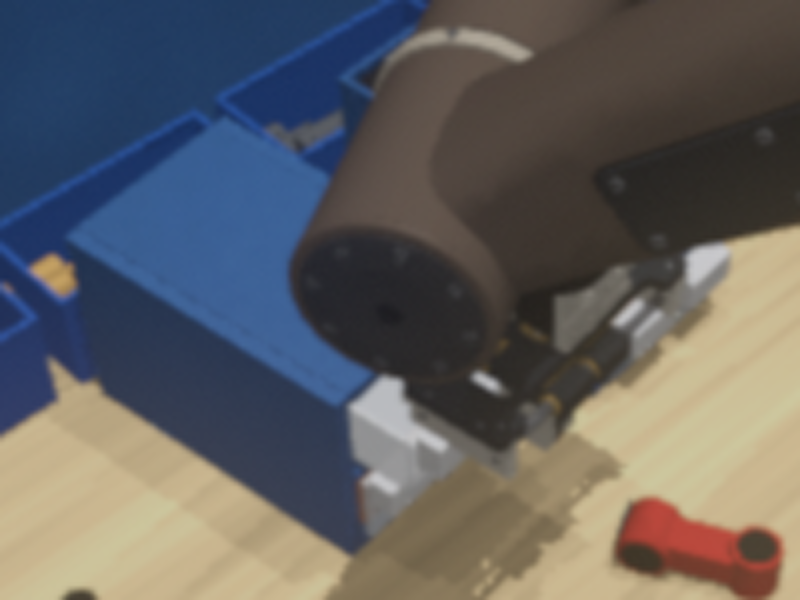

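View pics/top2c.png

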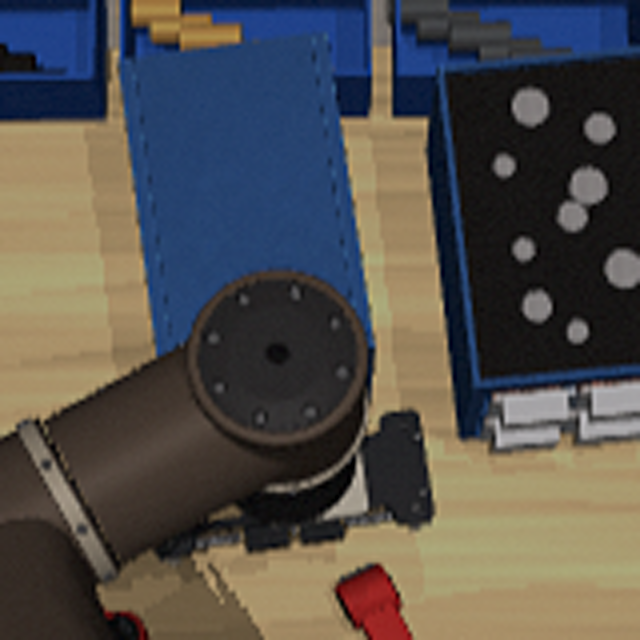

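The side view shows the drawer's side wall and front standing out of the box (crop about (385,430)), so it sprang ajar. Next I'll lift, reach over the lip and dip in behind it.

Emit:
apply_moves([
  [[0, 0, -1], 0],
  [[0, 0, -2.2], 0],
  [[0, 0, -2.2], 0],
  [[-1.2, 0, -2.2], 0],
  [[-2.6, 0, -2.2], 0],
  [[-2.6, 0, -2.2], 0],
  [[-2.6, 0, -2.2], 0],
  [[-2.6, 0, -2.2], 0],
])

```text
t: 7.85
eef_pos: [0.601, 0.0851, 0.1868]
eef_rot: [0.216, -3.132, 0.001]
ft_force: [0.0, 0.3, -0.1]
width: 0.0003
```

```bash
python3 - <<'E'
from h import *
cv2.imwrite('pics/wrist3.png',optics.capture('wrist'));cv2.imwrite('pics/side3.png',optics.capture('side'))
crop('pics/side3.png','pics/side3c.png',140,90,340,240,4)
go([.603,.0855,.122],187.8)
s=telemetry.get_state();print(s['eef_pos'],s['ft_force'])
E
```

```text
target [0.603  0.0855 0.122 ] pos [0.6003 0.0851 0.1879] shift [-0.09  -0.     2.198] dist_mm 66.0 turn 0.02140711433681493 heading -172.07
[0.60033443 0.08513666 0.18794609] [-0.6256483  -0.26010893  0.51068581]
```

View pics/wrist3.png

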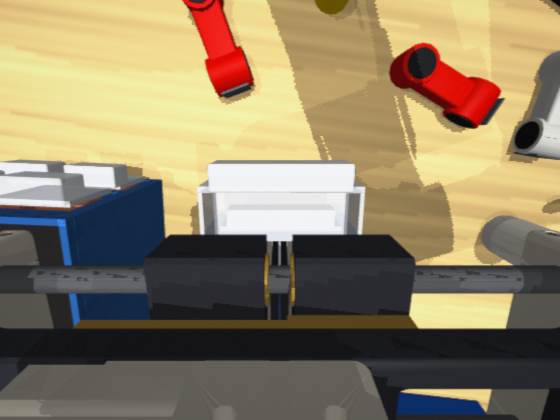

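View pics/side3c.png

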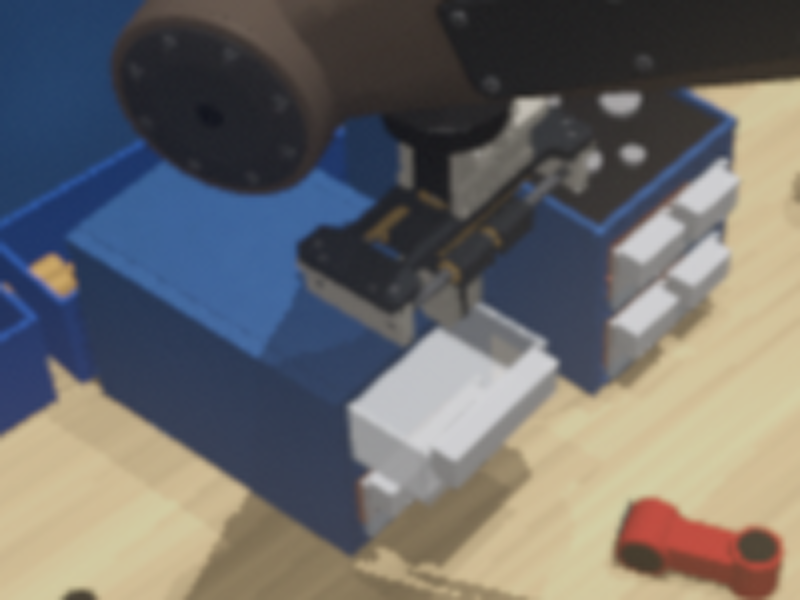

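```bash
python3 - <<'E'
from h import *
p=(np.array([0.6007,0.0851,0.1875]),Ro.from_matrix(np.stack([[-U[0],-U[1],0],[-U[1],U[0],0],[0,0,-1]],1)).as_rotvec())
for uv in [(212,161),(353,161),(208,190),(355,190)]:
    X=at('wrist',*uv,.145,p); d=X-C; print(uv,X.round(4),'cab',(d@U).round(4),(d@V).round(4))
E
```

```text
(212, 161) [0.5586 0.0299 0.145 ] cab -0.2009 -0.0485
(353, 161) [0.5448 0.1323 0.145 ] cab -0.2008 0.0548
(208, 190) [0.5806 0.0286 0.145 ] cab -0.1793 -0.0528
(355, 190) [0.5658 0.138  0.145 ] cab -0.1792 0.0577
```

Emit:
apply_moves([
  [[-0.05, 0, 1], 0],
  [[-0.05, 0, 2.1], 0],
  [[-0.05, 0, 2.2], 0],
  [[-0.05, 0, 2.2], 0],
])

```text
t: 8.28
eef_pos: [0.6005, 0.0849, 0.1212]
eef_rot: [0.218, -3.131, 0.002]
ft_force: [0.8, -0.2, 0.9]
width: 0.0005
```

Emit:
apply_moves([
  [[0.4, 0, 0], 0],
  [[0.8, 0, 0], 0],
  [[1.2, 0, 0], 0],
  [[1.7, 0, 0], 0],
  [[2.2, 0, 0], 0],
  [[2.6, 0, 0], 0],
  [[3.0, 0, 0], 0],
])

```text
t: 8.87
eef_pos: [0.5135, 0.0734, 0.1247]
eef_rot: [-0.218, 3.13, 0.002]
ft_force: [0.1, -0.3, 0.3]
width: 0.0007
```

Emit:
apply_moves([
  [[0.3, 0, 0], 0],
  [[0.5, 0, 0], 0],
  [[0.6, 0, 0], 0],
  [[0.6, 0, 0], 0],
  [[0.6, 0, 0], 0],
])

```text
t: 9.28
eef_pos: [0.4956, 0.0708, 0.1224]
eef_rot: [-0.218, 3.133, 0.0]
ft_force: [0.4, -0.1, -0.0]
width: 0.0003
```

Emit:
apply_moves([
  [[-0.5, 0, 0], 0],
  [[-0.5, 0, -1], 0],
  [[-0.5, 0, -2.5], 0],
  [[-0.5, 0, -3], 0],
  [[-0.5, 0, -3], 0],
  [[-0.5, 0, -3], 0],
])

```text
t: 9.78
eef_pos: [0.5111, 0.0731, 0.2131]
eef_rot: [-0.217, 3.132, 0.002]
ft_force: [-0.3, -0.2, -0.6]
width: 0.0002
```

```bash
python3 - <<'E'
from h import *
s=telemetry.get_state();print(s['eef_pos'],s['eef_rot'],s['t'])
cv2.imwrite('pics/wrist4.png',optics.capture('wrist'));cv2.imwrite('pics/side4.png',optics.capture('side'))
crop('pics/side4.png','pics/side4c.png',140,90,340,240,4)
E
```

```text
[0.51109857 0.07309528 0.21310266] [-2.16985444e-01  3.13194351e+00  1.51551134e-03] 9.7833
```

View pics/wrist4.png

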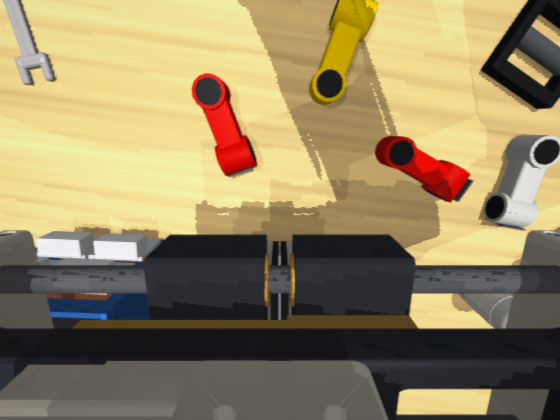

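View pics/side4c.png

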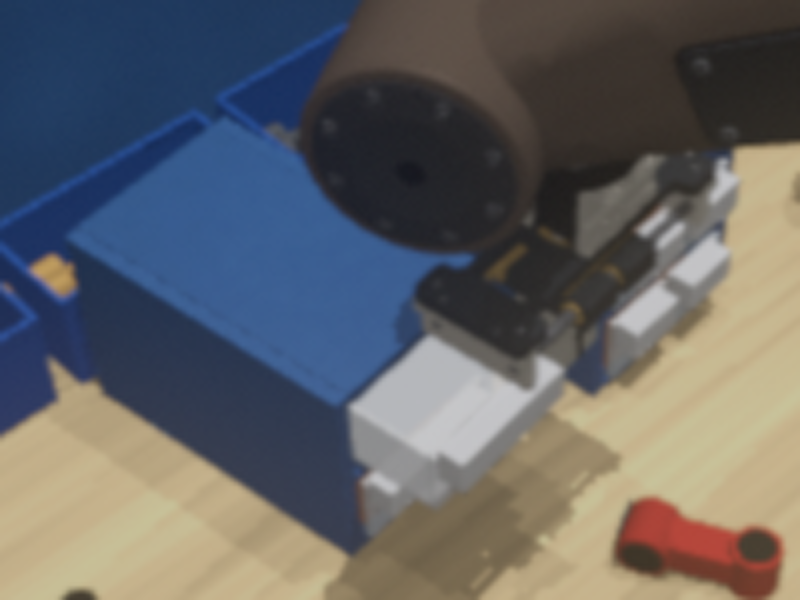

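```bash
python3 - <<'E'
from h import *
im=cv2.imread('pics/side4.png')
im=cv2.resize(im[90:240,140:340],None,fx=4,fy=4,interpolation=cv2.INTER_CUBIC)
C2=np.array([.7547,.1087,0])
def mk(X,c):
    p=(proj('side',X)-[140,90])*4; print(X.round(3),p.round(0)); cv2.circle(im,tuple(int(a) for a in p),4,c,-1)
mk(np.array([.5111,.0731,.2131]),(0,0,255))
for q,c in [(.045,(0,255,0)),(.145,(0,255,255))]:
    for y in(-.055,.055): 
        for z in (.145,.113): mk(C2+U*(-.157-q)+V*y+[0,0,z],c)
cv2.imwrite('pics/dbg.png',im)
E
```

```text
[0.511 0.073 0.213] [560. 368.]
[0.562 0.027 0.145] [554. 359.]
[0.562 0.027 0.113] [553. 391.]
[0.547 0.136 0.145] [449. 459.]
[0.547 0.136 0.113] [450. 490.]
[0.463 0.013 0.145] [675. 430.]
[0.463 0.013 0.113] [672. 461.]
[0.448 0.122 0.145] [573. 536.]
[0.448 0.122 0.113] [572. 566.]
```

View pics/dbg.png

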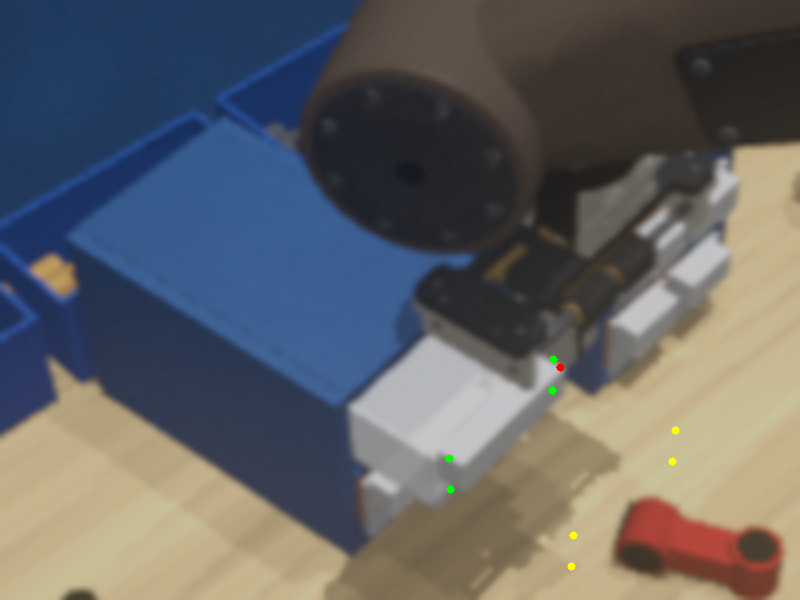

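The drawer looks still only about 47 mm out, so the hook doesn't seem to have caught. I'll check where the fingertip really is against the lip.

Emit:
apply_moves([
  [[-1, 0, -1.5], 0],
  [[-2.5, 0, -2], 0],
  [[-3, 0, -2], 0],
  [[-3, 0, -2], 0],
  [[-3, 0, -2], 0],
])

```text
t: 10.3
eef_pos: [0.5998, 0.0851, 0.2696]
eef_rot: [0.216, -3.131, 0.002]
ft_force: [-0.9, -0.5, -0.8]
width: 0.0001
```

```bash
python3 - <<'E'
from h import *
s=telemetry.get_state();p=(s['eef_pos'],s['eef_rot']);print(*p,s['t'])
cv2.imwrite('pics/wrist5.png',optics.capture('wrist'));cv2.imwrite('pics/side5.png',optics.capture('side'))
crop('pics/side5.png','pics/side5c.png',140,60,340,210,4)
print((proj('side',p[0])-[140,60])*4, proj('wrist',p[0],p))
E
```

```text
[0.59983281 0.08509626 0.26959146] [ 2.15762042e-01 -3.13061476e+00  1.71880328e-03] 10.3
[447.12892129 359.43043983] [278.91305892 245.31420141]
```

View pics/wrist5.png

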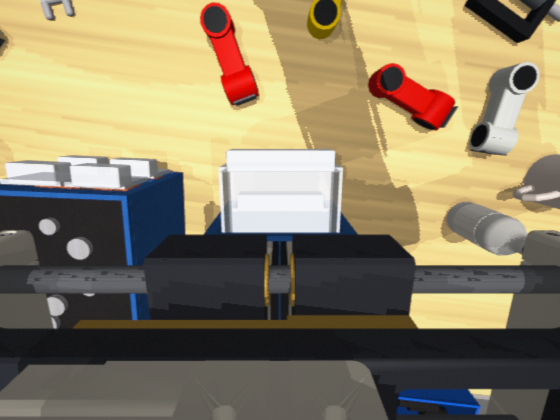

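View pics/side5c.png

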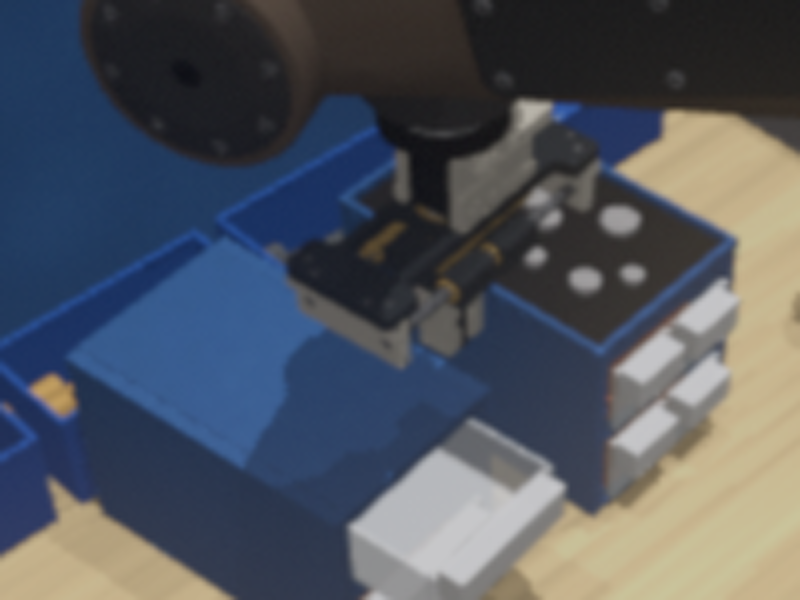

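```bash
python3 - <<'E'
from h import *
p=(np.array([0.5998,0.0851,0.2696]),np.array([ 2.15762042e-01,-3.13061476e+00,1.71880328e-03]))
for uv in [(228,150),(336,150),(226,167),(338,167)]:
    X=at('wrist',*uv,.145,p); d=X-C; print(uv,X.round(4),'cab',(d@U).round(4),(d@V).round(4))
crop('pics/wrist5.png','pics/w5c.png',200,130,360,250,5)
# side lip corners
for uv in [(140+565/4,60+490/4),(140+440/4,60+585/4)]:
    X=at('side',*uv,.145); d=X-C; print(uv,X.round(4),'cab',(d@U).round(4),(d@V).round(4))
E
```

```text
(228, 150) [0.5549 0.0276 0.145 ] cab -0.2049 -0.0503
(336, 150) [0.5403 0.1342 0.145 ] cab -0.2049 0.0574
(226, 167) [0.572  0.0271 0.145 ] cab -0.188 -0.0531
(338, 167) [0.5566 0.1393 0.145 ] cab -0.1881 0.0602
(281.25, 182.5) [0.5498 0.0282 0.145 ] cab -0.2099 -0.049
(250.0, 206.25) [0.5472 0.1436 0.145 ] cab -0.1967 0.0658
```

View pics/w5c.png

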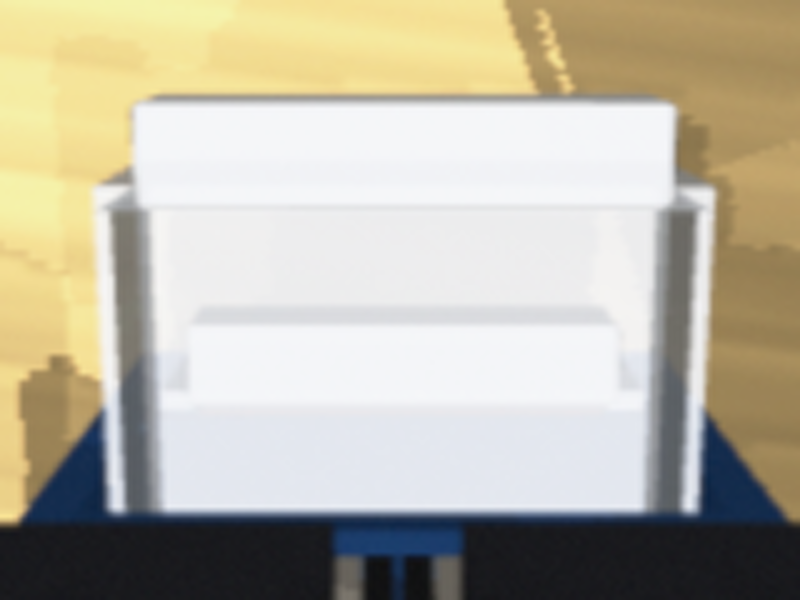

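The lip face is at cabinet x of about -0.205, so the drawer hardly moved and the finger must have slipped past. I'll retry deeper and slower, watching the force.

Emit:
apply_moves([
  [[0, 0, 1.2], 0],
  [[0, 0, 2.4], 0],
  [[0, 0, 3.6], 0],
  [[0, 0, 4.6], 0],
  [[0, 0, 5.1], 0],
  [[0, 0, 5.1], 0],
  [[0, 0, 5.1], 0],
])

```text
t: 10.98
eef_pos: [0.5981, 0.0847, 0.1187]
eef_rot: [0.218, -3.132, 0.002]
ft_force: [-0.1, 0.8, 1.3]
width: 0.0004
```

```bash
python3 - <<'E'
from h import *
s=telemetry.get_state();p=(s['eef_pos'],s['eef_rot']);print(*p,s['t'],s['ft_force'])
cv2.imwrite('pics/wrist6.png',optics.capture('wrist'));cv2.imwrite('pics/side6.png',optics.capture('side'))
crop('pics/side6.png','pics/side6c.png',140,60,340,210,4)
print((proj('side',p[0])-[140,60])*4)
E
```

```text
[0.5981406  0.08470552 0.11871424] [ 2.18008925e-01 -3.13220050e+00  1.65470792e-03] 10.9833 [-0.09110833  0.76561959  1.2500616 ]
[454.33446336 520.49025298]
```

View pics/wrist6.png

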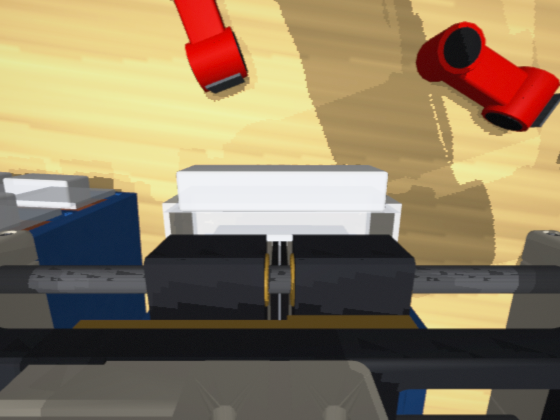

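View pics/side6c.png

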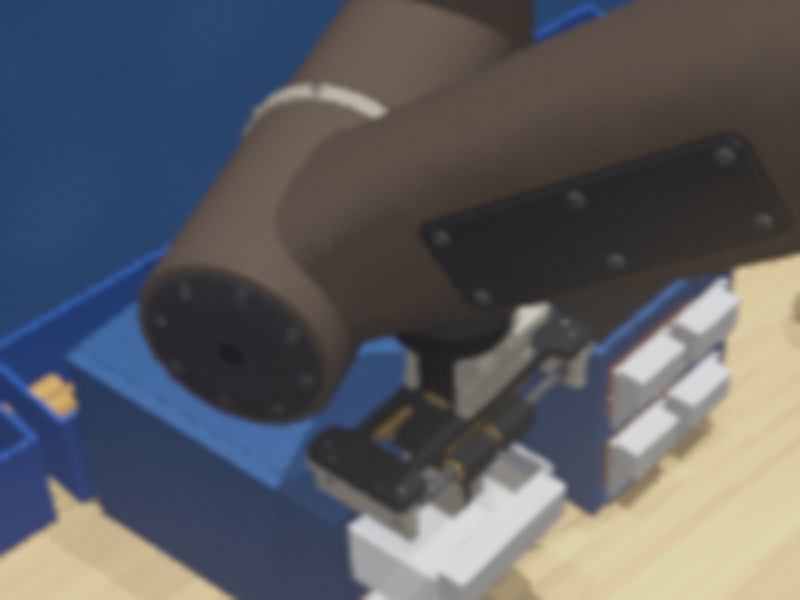

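Emit:
apply_moves([
  [[0.1, 0, 0], 0],
  [[0.3, 0, 0], 0],
  [[0.4, 0, 0], 0],
])

```text
t: 11.33
eef_pos: [0.5868, 0.0834, 0.1201]
eef_rot: [-0.217, 3.133, 0.001]
ft_force: [-0.0, 0.2, -0.5]
width: 0.0003
```

Emit:
apply_moves([
  [[0.1, 0, 0], 0],
  [[0.3, 0, 0], 0],
  [[0.4, 0, 0], 0],
])

```text
t: 11.58
eef_pos: [0.5753, 0.0819, 0.1197]
eef_rot: [-0.217, 3.132, 0.001]
ft_force: [0.8, 0.2, 0.9]
width: 0.0005
```

Emit:
apply_moves([
  [[0.1, 0, 0], 0],
  [[0.3, 0, 0], 0],
  [[0.4, 0, 0], 0],
])

```text
t: 11.83
eef_pos: [0.5633, 0.0801, 0.1195]
eef_rot: [-0.217, 3.133, 0.0]
ft_force: [1.5, 0.3, 2.5]
width: 0.0007
```

```bash
python3 - <<'E'
from h import *
s=telemetry.get_state();p=(s['eef_pos'],s['eef_rot']);print(*p,s['t'],s['ft_force'])
cv2.imwrite('pics/wrist7.png',optics.capture('wrist'));cv2.imwrite('pics/side7.png',optics.capture('side'))
crop('pics/side7.png','pics/side7c.png',140,60,340,210,4)
E
```

```text
[0.56325903 0.08013646 0.11946009] [-2.17300645e-01  3.13322644e+00  3.67492141e-04] 11.8333 [1.5122216  0.25404466 2.51713776]
```

View pics/wrist7.png

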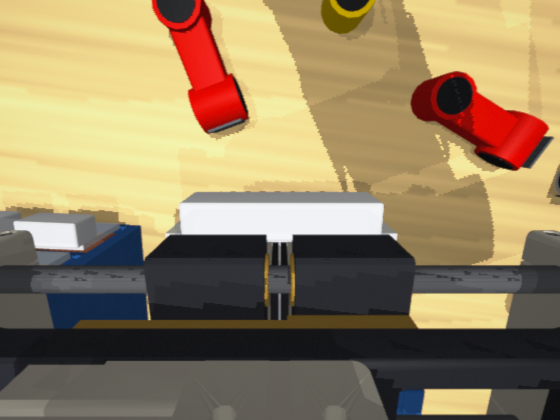

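View pics/side7c.png

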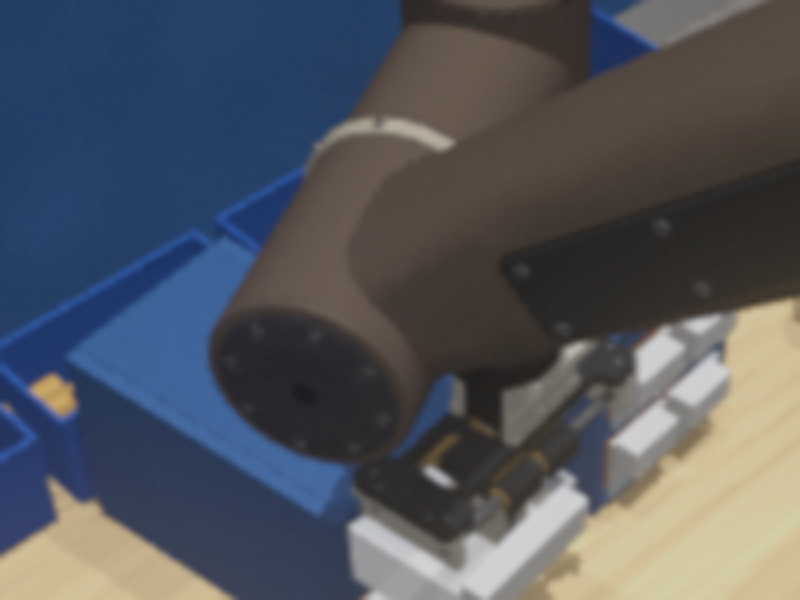

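Emit:
apply_moves([
  [[0.2, 0, 0], 0],
  [[0.4, 0, 0], 0],
  [[0.6, 0, 0], 0],
  [[0.8, 0, 0], 0],
  [[0.9, 0, 0], 0],
  [[0.9, 0, 0], 0],
])

```text
t: 12.43
eef_pos: [0.5354, 0.0761, 0.119]
eef_rot: [0.217, -3.133, 0.0]
ft_force: [0.3, -0.2, 0.7]
width: 0.0005
```

```bash
python3 - <<'E'
from h import *
s=telemetry.get_state();p=(s['eef_pos'],s['eef_rot']);print(*p,s['t'],s['ft_force'])
cv2.imwrite('pics/wrist8.png',optics.capture('wrist'));cv2.imwrite('pics/side8.png',optics.capture('side'))
crop('pics/side8.png','pics/side8c.png',140,60,340,210,4)
E
```

```text
[0.5354134  0.07613432 0.11895958] [ 2.17181854e-01 -3.13300371e+00  1.03217901e-05] 12.4333 [ 0.27393022 -0.23858197  0.65986502]
```

View pics/side8c.png

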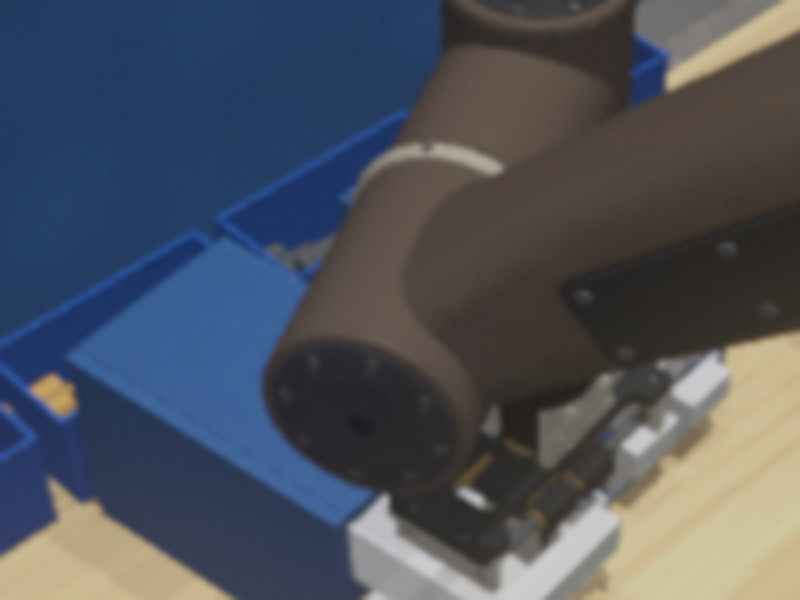

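Emit:
apply_moves([
  [[0.2, 0, 0], 0],
  [[0.4, 0, 0], 0],
  [[0.6, 0, 0], 0],
  [[0.8, 0, 0], 0],
  [[1.0, 0, 0], 0],
  [[1.0, 0, 0], 0],
])

```text
t: 13.03
eef_pos: [0.5054, 0.0718, 0.1191]
eef_rot: [0.217, -3.133, 0.0]
ft_force: [-0.3, -0.3, -0.4]
width: 0.0005
```

Emit:
apply_moves([
  [[0.2, 0, 0], 0],
  [[0.4, 0, 0], 0],
  [[0.6, 0, 0], 0],
  [[0.75, 0, 0], 0],
  [[0.75, 0, 0], 0],
])

```text
t: 13.45
eef_pos: [0.4843, 0.0692, 0.1194]
eef_rot: [-0.218, 3.133, 0.001]
ft_force: [2.4, 0.9, 0.9]
width: 0.0002
```

```bash
python3 - <<'E'
from h import *
s=telemetry.get_state();p=(s['eef_pos'],s['eef_rot']);print(*p,s['t'],s['ft_force'])
cv2.imwrite('pics/side9.png',optics.capture('side'))
crop('pics/side9.png','pics/side9c.png',140,60,340,210,4)
E
```

```text
[0.48430782 0.06915184 0.11942294] [-2.17723817e-01  3.13314905e+00  5.73467607e-04] 13.45 [2.40632845 0.94508957 0.92353393]
```

View pics/side9c.png

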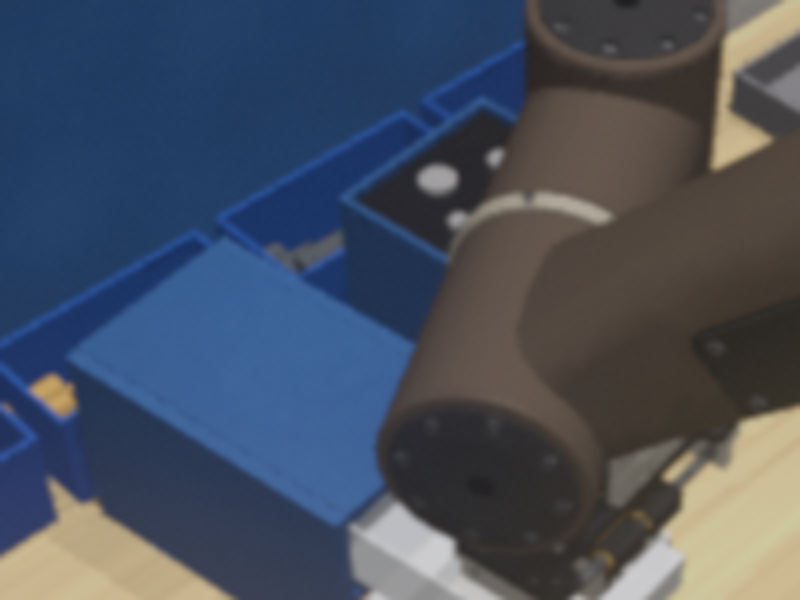

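Emit:
apply_moves([
  [[0.15, 0, 0], 0],
  [[0.15, 0, 0], 0],
  [[-0.15, 0, 0], 0],
  [[-0.15, 0, -0.5], 0],
  [[-0.15, 0, -1.2], 0],
  [[-0.15, 0, -1.8], 0],
  [[-0.15, 0, -1.8], 0],
])

```text
t: 14.08
eef_pos: [0.4905, 0.0701, 0.176]
eef_rot: [-0.218, 3.131, 0.001]
ft_force: [0.4, 0.4, -0.1]
width: 0.0005
```

```bash
python3 - <<'E'
from h import *
s=telemetry.get_state();p=(s['eef_pos'],s['eef_rot']);print(*p,s['t'],s['ft_force'])
cv2.imwrite('pics/side10.png',optics.capture('side'))
crop('pics/side10.png','pics/side10c.png',140,60,340,210,4)
E
```

```text
[0.49052028 0.07006934 0.17595683] [-2.17671499e-01  3.13147964e+00  9.07885255e-04] 14.0833 [ 0.43475908  0.3980954  -0.06276507]
```

View pics/side10c.png

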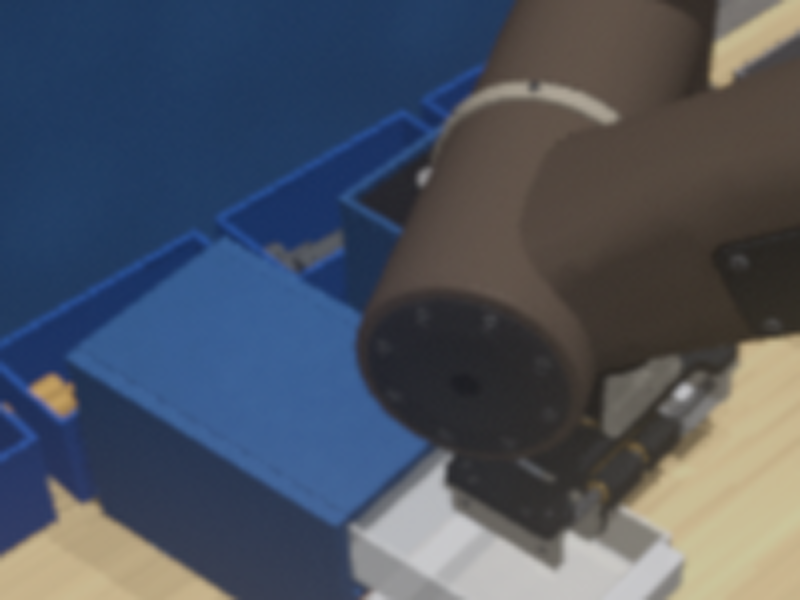

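```bash
python3 - <<'E'
from h import *
go([.53,.37,.24],177.3)
E
```

```text
target [0.53 0.37 0.24] pos [0.4897 0.07   0.1742] shift [-2.712  9.722 -2.183] dist_mm 309.8 turn 1.7711603756835455 heading -172.07
```

Emit:
apply_moves([
  [[0, 0, -2.2], 0],
  [[0, 0, -2.2], 0],
  [[-2.7, 9.7, -2.2], 1.8],
  [[-2.7, 9.7, -2.2], 1.8],
  [[-2.7, 9.7, -2.2], 1.8],
  [[-2.7, 9.7, -2.2], 1.8],
  [[-2.7, 9.7, -2.2], 1.8],
  [[-2.7, 9.7, -2.2], 1.8],
], hand=-1)

```text
t: 14.8
eef_pos: [0.5213, 0.3169, 0.2376]
eef_rot: [-0.079, -3.138, 0.003]
ft_force: [0.9, -0.7, 0.4]
width: 0.0483
```

```bash
python3 - <<'E'
from h import *
go([.53,.37,.24],177.3)
E
```

```text
target [0.53 0.37 0.24] pos [0.5213 0.3169 0.2376] shift [-0.202  1.784 -0.084] dist_mm 53.9 turn -0.028865121517929044 heading 177.13
```

Emit:
apply_moves([
  [[-0.1, 1.7, 0], 0],
  [[-0.1, 1.7, 0], 0],
  [[-0.1, 1.7, 0], 0],
  [[-0.1, 1.7, 0], 0],
])

```text
t: 15.13
eef_pos: [0.5268, 0.3662, 0.2368]
eef_rot: [-0.077, -3.138, 0.005]
ft_force: [-0.2, -0.3, 0.3]
width: 0.0747
```

```bash
python3 - <<'E'
from h import *
s=telemetry.get_state();p=(s['eef_pos'],s['eef_rot']);print(*map(list,p),s['t'])
for n in ['wrist','side','top']: cv2.imwrite(f'pics/{n}11.png',optics.capture(n))
crop('pics/side11.png','pics/side11c.png',140,90,340,240,4)
E
```

```text
[np.float64(0.5267731854701649), np.float64(0.36619315465171504), np.float64(0.23681041998535748)] [np.float64(-0.07698702387283496), np.float64(-3.13769944123336), np.float64(0.004639951442148591)] 15.1333
```

View pics/wrist11.png

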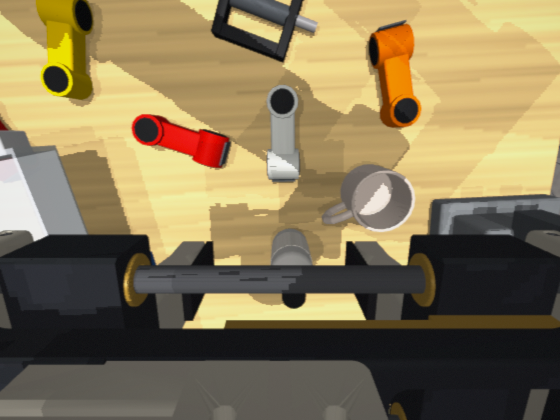

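View pics/side11c.png

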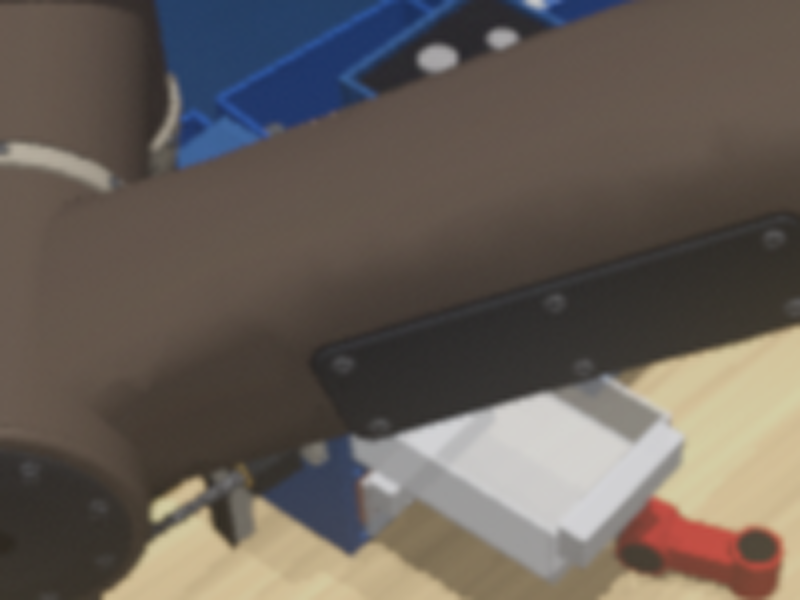

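View pics/top11.png

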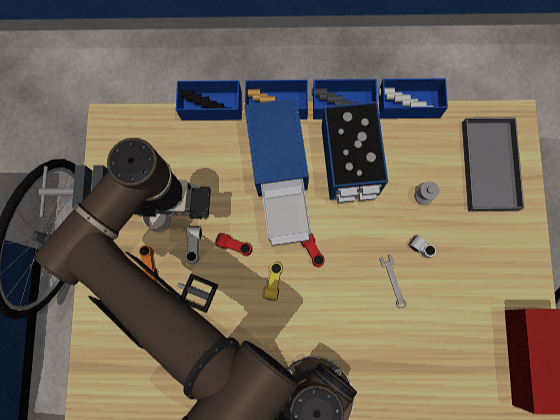

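```bash
python3 - <<'E'
from h import *
p=(np.array([0.52677,.36619,.23681]),np.array([-0.07699,-3.1377,.00464]))
crop('pics/wrist11.png','pics/w11c.png',240,70,360,190,5)
r=at('wrist',283,101,.04,p); print('ring',r)
l=at('wrist',283.5,163,.04,p); print('lev',l)
for uv in [(271,135),(296,135)]: print(at('wrist',*uv,.034,p))
print('mug',at('wrist',378,198,.07,p),'handle',at('wrist',326,220,.04,p))
crop('pics/top11.png','pics/top11c.png',230,160,350,280,5)
E
```

```text
ring [0.42217559 0.37547462 0.04      ]
lev [0.49507178 0.37266905 0.04      ]
[0.46052399 0.35885045 0.034     ]
[0.46208168 0.38977191 0.034     ]
mug [0.53863299 0.4821794  0.07      ] handle [0.57200741 0.42489155 0.04      ]
```

View pics/w11c.png

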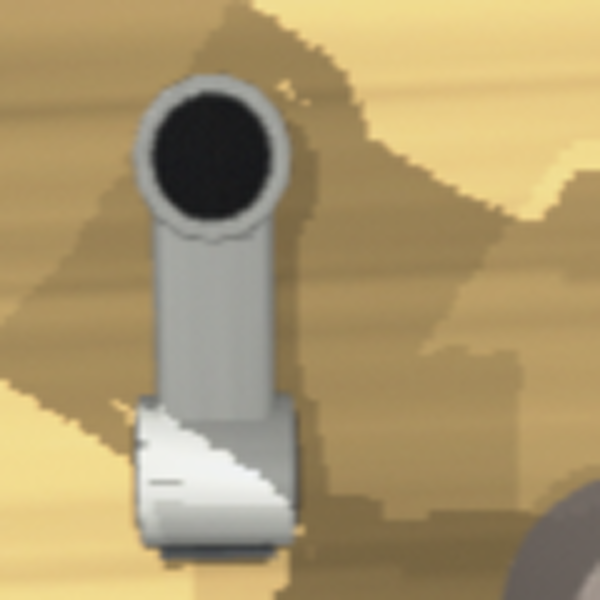

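View pics/top11c.png

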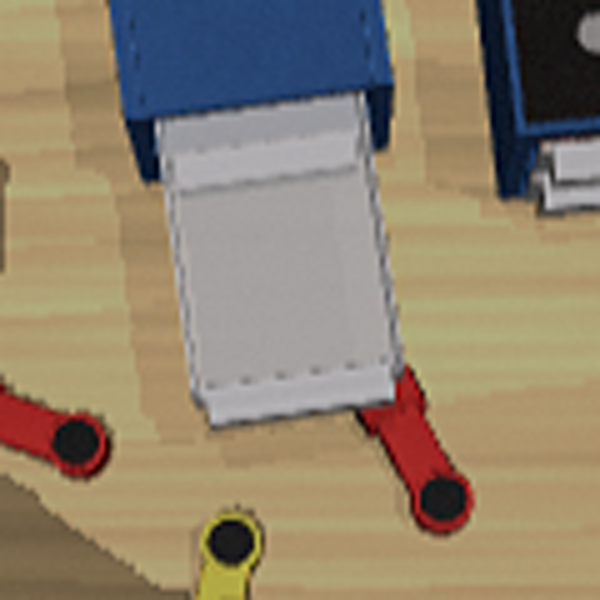

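```bash
python3 - <<'E'
from h import *
go([.457,.373,.12],177.6)
for uv in [(271.6,245),(309,240)]:
    X=at('top',*uv,.145); d=X-C; print(X.round(4),'cab',(d@U).round(4),(d@V).round(4))
E
```

```text
target [0.457 0.373 0.12 ] pos [0.5274 0.365  0.2387] shift [2.355 0.151 3.959] dist_mm 138.3 turn -0.08544838779245367 heading 177.09
[0.4414 0.118  0.145 ] cab -0.3051 0.0548
[0.4557 0.0095 0.145 ] cab -0.3057 -0.0547
```

Emit:
apply_moves([
  [[2.3, 0.15, 0], 0],
  [[2.3, 0.15, 0], 0],
  [[2.3, 0.15, 2], 0],
  [[2.3, 0.15, 4], 0],
  [[2.3, 0.15, 4], 0],
  [[2.3, 0.15, 4], 0],
])

```text
t: 15.78
eef_pos: [0.4556, 0.3694, 0.1126]
eef_rot: [-0.082, -3.133, 0.012]
ft_force: [-1.4, -2.0, -1.3]
width: 0.0876
```

```bash
python3 - <<'E'
from h import *
go([.457,.373,.014],177.6)
s=telemetry.get_state();p=(s['eef_pos'],s['eef_rot'])
cv2.imwrite('pics/wrist12.png',optics.capture('wrist'))
print(s['width'],proj('wrist',[.457,.373,.034],p))
E
```

```text
target [0.457 0.373 0.014] pos [0.4556 0.3694 0.1126] shift [-0.064  0.149  3.286] dist_mm 98.7 turn -0.1002183162568618 heading 177.0
0.08764227622412203 [283.96729257 214.43685126]
```

View pics/wrist12.png

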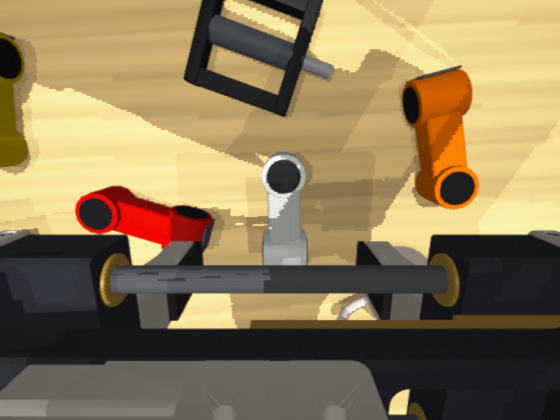

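Emit:
apply_moves([
  [[-0.05, 0.1, 0], 0],
  [[-0.05, 0.1, 0.2], 0],
  [[-0.05, 0.1, 1], 0],
  [[-0.05, 0.1, 1.8], 0],
  [[-0.05, 0.1, 2.6], 0],
  [[-0.05, 0.1, 3.1], 0],
  [[-0.05, 0.1, 3.2], 0],
  [[-0.05, 0.1, 3.2], 0],
], hand=-0.36)

```text
t: 16.5
eef_pos: [0.4612, 0.3775, 0.0238]
eef_rot: [0.078, 3.14, 0.001]
ft_force: [-0.8, 0.4, 0.9]
width: 0.0596
```

```bash
python3 - <<'E'
from h import *
go([.457,.373,.014],177.6)
s=telemetry.get_state();print(s['ft_force'],s['width'])
cv2.imwrite('pics/wrist13.png',optics.capture('wrist'))
E
```

```text
target [0.457 0.373 0.014] pos [0.4612 0.3775 0.0238] shift [ 0.133 -0.156  0.326] dist_mm 11.5 turn -0.07734430547793636 heading 177.14
[-0.77772638  0.3642095   0.87350475] 0.05960679589796759
```

View pics/wrist13.png

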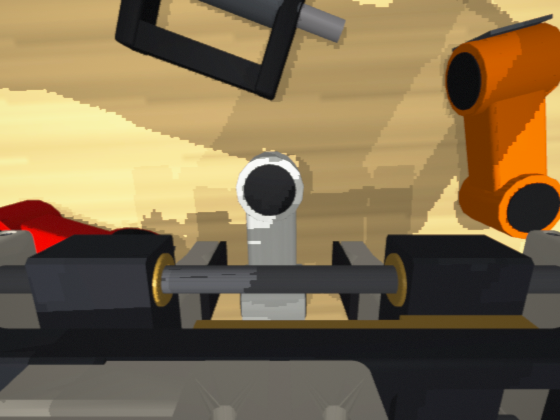

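Emit:
apply_moves([
  [[0.1, -0.15, 0.1], 0],
  [[0.1, -0.15, 0.3], 0],
  [[0.1, -0.15, 0.3], 0],
  [[0.1, -0.15, 0.3], 0],
])

```text
t: 16.88
eef_pos: [0.4574, 0.3727, 0.0144]
eef_rot: [0.079, 3.14, 0.001]
ft_force: [0.2, 0.2, 0.5]
width: 0.0597
```

```bash
python3 - <<'E'
from h import *
s=telemetry.get_state();p=(s['eef_pos'],s['eef_rot'])
cv2.imwrite('pics/wrist14.png',optics.capture('wrist'))
print(p,proj('wrist',[.422,.3745,.04],p))
E
```

```text
(array([0.457375  , 0.37266949, 0.01443638]), array([7.85384649e-02, 3.14038730e+00, 5.76717635e-04])) [279.31193344 200.32545926]
```

View pics/wrist14.png

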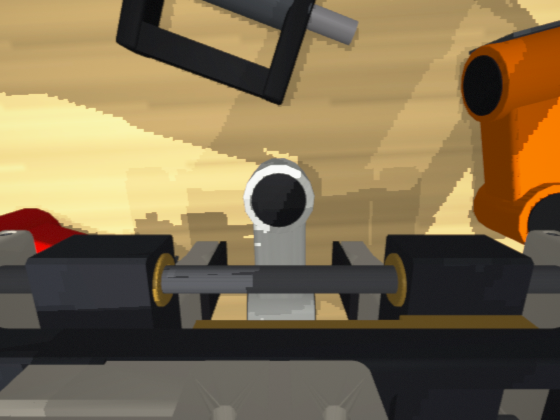

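The ring is at (278,200), within about 1 px of the prediction, and the bar is centred between the fingers. Gripping now.

Emit:
apply_moves([
  [[0, 0, 0], 0],
  [[0, 0, 0], 0],
  [[0, 0, 0], 0],
  [[0, 0, 0], 0],
  [[0, 0, 0], 0],
  [[0, 0, 0], 0],
], hand=1)

```text
t: 17.43
eef_pos: [0.4574, 0.3727, 0.0141]
eef_rot: [0.079, 3.141, 0.0]
ft_force: [0.3, 0.1, 0.6]
width: 0.0251
```

Emit:
apply_moves([
  [[0, 0, 0], 0],
  [[0, 0, -0.5], 0],
  [[0, 0, -1.5], 0],
  [[0, 0, -2.8], 0],
  [[0, 0, -4], 0],
  [[0, 0, -5.4], 0],
  [[0, 0, -6.7], 0],
  [[0, 0, -7], 0],
])

```text
t: 18.1
eef_pos: [0.4597, 0.3746, 0.2318]
eef_rot: [0.077, 3.134, 0.012]
ft_force: [0.8, 0.9, 1.6]
width: 0.0004
```

```bash
python3 - <<'E'
from h import *
C2=np.array([.7547,.1087,0])
# box front at -.125; stem centre 85 mm before the face
t=C2+U*(-.125-.085)
s=telemetry.get_state();print(s['width'],s['ft_force'],s['eef_pos'])
go([t[0],t[1],.225],187.8)
cv2.imwrite('pics/wrist15.png',optics.capture('wrist'))
E
```

```text
0.00036554039171091856 [0.77550819 0.91400601 1.57695704] [0.45965782 0.37460723 0.23176848]
target [0.5466 0.0802 0.225 ] pos [0.4597 0.3746 0.2318] shift [-3.377 -9.661  0.175] dist_mm 307.1 turn -1.7700650090587213 heading 177.18
```

View pics/wrist15.png

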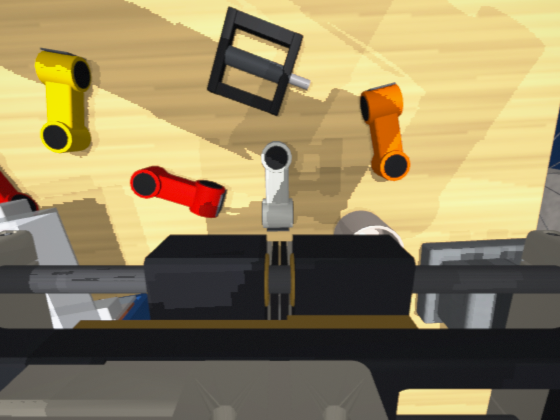

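Width fell to 0 and the stem at (277,190) stayed put. The fingers closed above the bar, just as the first hook passed over the lip. The real fingertips seem to be higher than the reported TCP, so I'll measure that.

```bash
python3 - <<'E'
from h import *
s=telemetry.get_state();p=(s['eef_pos'],s['eef_rot']);R=Ro.from_rotvec(p[1]).as_matrix()
for dz in (0,-.01,-.02,-.03):
    for dx in (.0095,-.0095): print(dz,dx,proj('wrist',p[0]+R@[dx,0,dz],p).round(1),(proj('side',p[0]+R@[dx,0,dz],p)).round(1))
crop('pics/wrist15.png','pics/w15c.png',220,200,340,290,6)
crop('pics/wrist14.png','pics/w14c.png',150,210,410,340,3)
cv2.imwrite('pics/side15.png',optics.capture('side'))
E
```

```text
0 0.0095 [279.2 231.2] [199.9 264.7]
0 -0.0095 [279.3 259.1] [194.7 259. ]
-0.01 0.0095 [279.2 236.7] [199.5 262.1]
-0.01 -0.0095 [279.3 265.9] [194.2 256.4]
-0.02 0.0095 [279.2 242.8] [199.1 259.5]
-0.02 -0.0095 [279.3 273.5] [193.7 253.8]
-0.03 0.0095 [279.3 249.7] [198.6 256.9]
-0.03 -0.0095 [279.3 281.9] [193.3 251.2]
```

View pics/w15c.png

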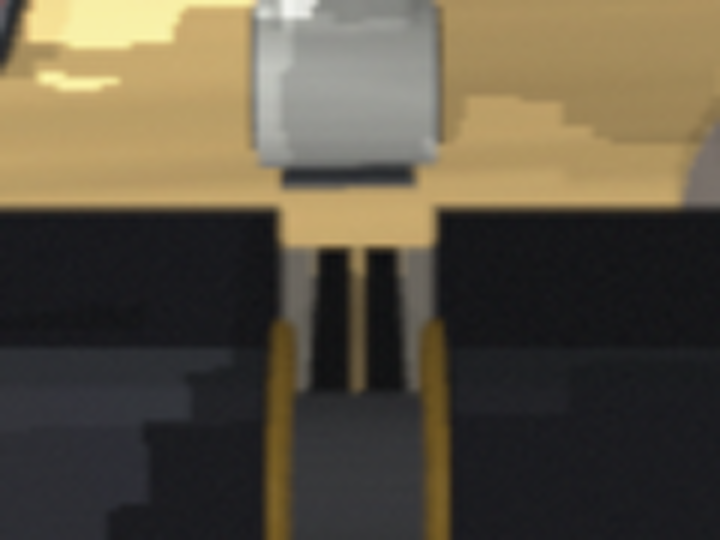

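View pics/w14c.png

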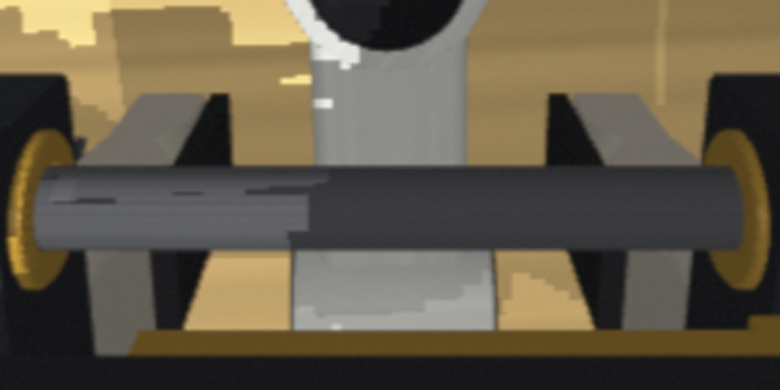

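View pics/side15.png

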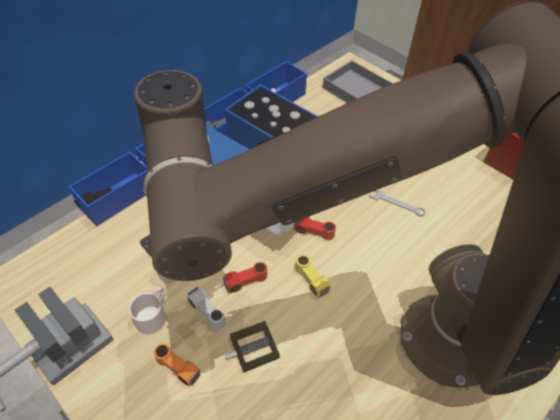

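The fingertips' front edge shows at row 241, where the calibration puts a point about 19 mm behind the reported TCP. That matches both slips, so the usable tips are about 20 mm higher than reported. I'll regrip lower, by feel.

```bash
python3 - <<'E'
from h import *
p=(np.array([0.45966,.37461,.23177]),telemetry.get_state()['eef_rot'])
r=at('wrist',277,157,.04,p); print('ring',r, 'lev',at('wrist',277,213,.04,p))
go([.454,.3727,.04],177.4)
E
```

```text
ring [0.42104533 0.37501012 0.04      ] lev [0.49217801 0.37123453 0.04      ]
target [0.454  0.3727 0.04  ] pos [0.4584 0.3739 0.2277] shift [ 0.167 -0.081  6.256] dist_mm 187.7 turn -0.0428365415830001 heading 177.14
```

Emit:
apply_moves([
  [[0.1, -0.05, 0], 0],
  [[0.1, -0.05, 1], 0],
  [[0.1, -0.05, 2], 0],
  [[0.1, -0.05, 3], 0],
  [[0.1, -0.05, 4], 0],
  [[0.1, -0.05, 5], 0],
  [[0.1, -0.05, 5.8], 0],
  [[0.1, -0.05, 6], 0],
], hand=-0.36)

```text
t: 18.87
eef_pos: [0.4515, 0.3677, 0.0383]
eef_rot: [-0.08, -3.135, 0.012]
ft_force: [-0.8, -1.6, -0.5]
width: 0.0485
```

```bash
python3 - <<'E'
from h import *
go([.454,.3727,.014],177.4)
go([.454,.3727,-.004],177.4)
print(telemetry.get_state()['width'])
E
```

```text
target [0.454  0.3727 0.014 ] pos [0.4515 0.3677 0.0383] shift [-0.081  0.176  0.809] dist_mm 25.0 turn -0.0536254538791591 heading 177.08
target [ 0.454   0.3727 -0.004 ] pos [0.4515 0.3677 0.0383] shift [-0.084  0.181  1.409] dist_mm 42.7 turn -0.0536254538791591 heading 177.08
0.04851806740251223
```

Emit:
apply_moves([
  [[0, 0, 0], 0],
  [[0, 0, 0.3], 0],
  [[0, 0, 0.6], 0],
  [[0, 0, 0.9], 0],
  [[0, 0, 0.9], 0],
  [[0, 0, 0.9], 0],
])

```text
t: 19.37
eef_pos: [0.4542, 0.3711, 0.0169]
eef_rot: [-0.079, -3.14, 0.001]
ft_force: [-0.2, -0.2, 1.1]
width: 0.0596
```

```bash
python3 - <<'E'
from h import *
go([.454,.3727,-.004],177.4)
print(telemetry.get_state()['width'])
E
```

```text
target [ 0.454   0.3727 -0.004 ] pos [0.4542 0.3711 0.0169] shift [0.009 0.052 0.698] dist_mm 21.0 turn -0.04464032470766218 heading 177.13
0.05955290935244422
```

Going lower in small steps while watching the force.

Emit:
apply_moves([
  [[0, 0.05, 0.1], 0],
  [[0, 0.05, 0.2], 0],
  [[0, 0.05, 0.3], 0],
  [[0, 0.05, 0.3], 0],
])

```text
t: 19.7
eef_pos: [0.4541, 0.3726, 0.0076]
eef_rot: [-0.079, -3.14, 0.001]
ft_force: [0.5, 0.0, 0.1]
width: 0.0597
```

Emit:
apply_moves([
  [[0, 0, 0.1], 0],
  [[0, 0, 0.15], 0],
  [[0, 0, 0.15], 0],
])

```text
t: 19.95
eef_pos: [0.4542, 0.3726, 0.0032]
eef_rot: [-0.079, -3.14, 0.001]
ft_force: [0.6, 0.5, 0.5]
width: 0.0595
```

Emit:
apply_moves([
  [[0, 0, 0.1], 0],
  [[0, 0, 0.15], 0],
  [[0, 0, 0.15], 0],
])

```text
t: 20.2
eef_pos: [0.4542, 0.3726, -0.0014]
eef_rot: [-0.079, -3.14, 0.001]
ft_force: [-0.3, 0.6, 0.2]
width: 0.0594
```

Reported z is -1.4 mm with no contact force, so the tips really are higher. I'll go a bit lower, then grip.

Emit:
apply_moves([
  [[0, 0, 0.1], 0],
  [[0, 0, 0.2], 0],
  [[0, 0, 0.2], 0],
])

```text
t: 20.45
eef_pos: [0.4541, 0.3725, -0.0076]
eef_rot: [-0.079, -3.14, 0.001]
ft_force: [-0.2, -0.5, -0.4]
width: 0.0596
```

Emit:
apply_moves([
  [[0, 0, 0], 0],
  [[0, 0, 0], 0],
  [[0, 0, 0], 0],
  [[0, 0, 0], 0],
  [[0, 0, 0], 0],
  [[0, 0, 0], 0],
  [[0, 0, 0], 0],
  [[0, 0, 0], 0],
], hand=1)

```text
t: 21.12
eef_pos: [0.4544, 0.3729, -0.0068]
eef_rot: [0.079, 3.14, 0.0]
ft_force: [-0.6, 0.1, 0.6]
width: 0.0301
```

Holding at 30.1 mm, which is the bar's width. Lift and check.

Emit:
apply_moves([
  [[0, 0, -0.3], 0],
  [[0, 0, -1], 0],
  [[0, 0, -2], 0],
  [[0, 0, -3], 0],
  [[0, 0, -4], 0],
  [[0, 0, -5], 0],
  [[0, 0, -6], 0],
  [[0, 0, -6.5], 0],
])

```text
t: 21.78
eef_pos: [0.4552, 0.3735, 0.1928]
eef_rot: [0.078, 3.138, 0.006]
ft_force: [1.2, 0.5, -1.9]
width: 0.03
```

```bash
python3 - <<'E'
from h import *
C2=np.array([.7547,.1087,0])
t=C2+U*(-.125-.089)
s=telemetry.get_state();print(s['width'],s['ft_force'],s['eef_pos'])
go([t[0],t[1],.20],187.8)
cv2.imwrite('pics/wrist16.png',optics.capture('wrist'))
E
```

```text
0.029984339543951643 [ 1.22839466  0.46304909 -1.94001674] [0.4551507  0.37345501 0.19276003]
target [0.5427 0.0797 0.2   ] pos [0.4552 0.3735 0.1928] shift [-3.401 -9.635 -0.266] dist_mm 306.6 turn -1.7746230262577238 heading 177.15
```

View pics/wrist16.png

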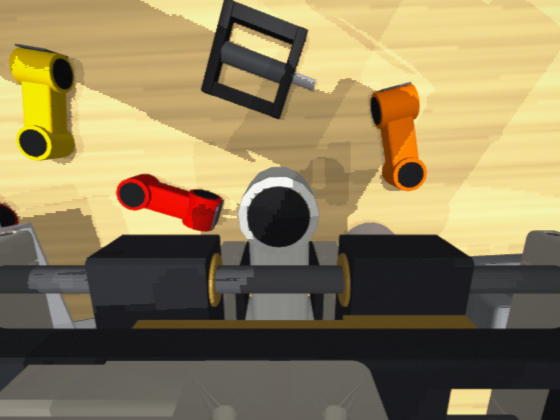

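Emit:
apply_moves([
  [[-3.4, -9.6, -0.3], -1.8],
  [[-3.4, -9.6, -0.3], -1.8],
  [[-3.4, -9.6, -0.3], -1.8],
  [[-3.4, -9.6, -0.3], -1.8],
  [[-3.4, -9.6, -0.3], -1.8],
  [[-3.4, -9.6, -0.3], -1.8],
  [[-3.4, -9.6, -0.3], -1.8],
  [[-3.4, -9.6, -0.3], -1.8],
])

```text
t: 22.5
eef_pos: [0.5417, 0.0757, 0.1971]
eef_rot: [0.214, -3.133, 0.001]
ft_force: [0.3, 0.4, -2.4]
width: 0.0295
```

Emit:
apply_moves([
  [[0, 0, 0], 0],
  [[0, 0, 0], 0],
])

```text
t: 22.67
eef_pos: [0.5414, 0.0789, 0.1968]
eef_rot: [0.213, -3.133, -0.0]
ft_force: [-0.9, -0.9, -1.3]
width: 0.0297
```

```bash
python3 - <<'E'
from h import *
C2=np.array([.7547,.1087,0])
t=C2+U*(-.125-.089)
s=telemetry.get_state();print(s['width'],s['ft_force'],s['eef_pos'])
go([t[0],t[1],.20],187.8)
for n in ('wrist','top','side'): cv2.imwrite(f'pics/{n}17.png',optics.capture(n))
crop('pics/side17.png','pics/side17c.png',140,90,340,240,4)
E
```

```text
0.029713783577611366 [-0.88213658 -0.894897   -1.26905505] [0.54143858 0.07888541 0.19681666]
target [0.5427 0.0797 0.2   ] pos [0.5414 0.0789 0.1968] shift [-0.044  0.02  -0.106] dist_mm 3.5 turn -0.002884814851711326 heading -172.22
```

View pics/wrist17.png

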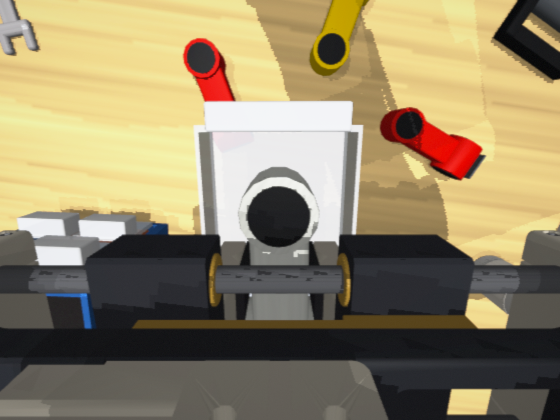

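View pics/side17c.png

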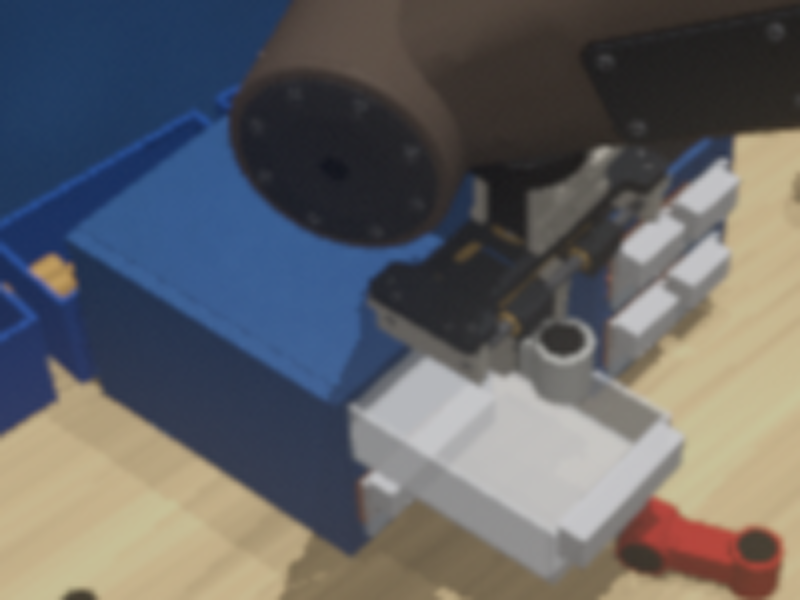

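Emit:
apply_moves([
  [[0, 0, 0.6], 0],
  [[0, 0, 1.2], 0],
  [[0, 0, 1.8], 0],
  [[0, 0, 2.4], 0],
  [[0, 0, 2.9], 0],
  [[0, 0, 3.2], 0],
  [[0, 0, 3.2], 0],
  [[0, 0, 3.2], 0],
])

```text
t: 23.48
eef_pos: [0.5418, 0.0807, 0.1011]
eef_rot: [0.219, -3.133, 0.001]
ft_force: [-0.0, 0.7, -0.8]
width: 0.0299
```

Emit:
apply_moves([
  [[0, 0, 0.1], 0],
  [[0, 0, 0.2], 0],
  [[0, 0, 0.2], 0],
])

```text
t: 23.73
eef_pos: [0.5419, 0.0802, 0.0952]
eef_rot: [-0.217, 3.134, 0.001]
ft_force: [-0.3, 0.1, -2.4]
width: 0.0298
```

```bash
python3 - <<'E'
from h import *
s=telemetry.get_state();print(s['width'],s['ft_force'],s['eef_pos'])
for n in ('side',): cv2.imwrite(f'pics/{n}18.png',optics.capture(n))
crop('pics/side18.png','pics/side18c.png',140,90,340,240,4)
E
```

```text
0.029795035413965085 [-0.31853386  0.07961066 -2.4104383 ] [0.54188975 0.08022467 0.09520478]
```

View pics/side18c.png

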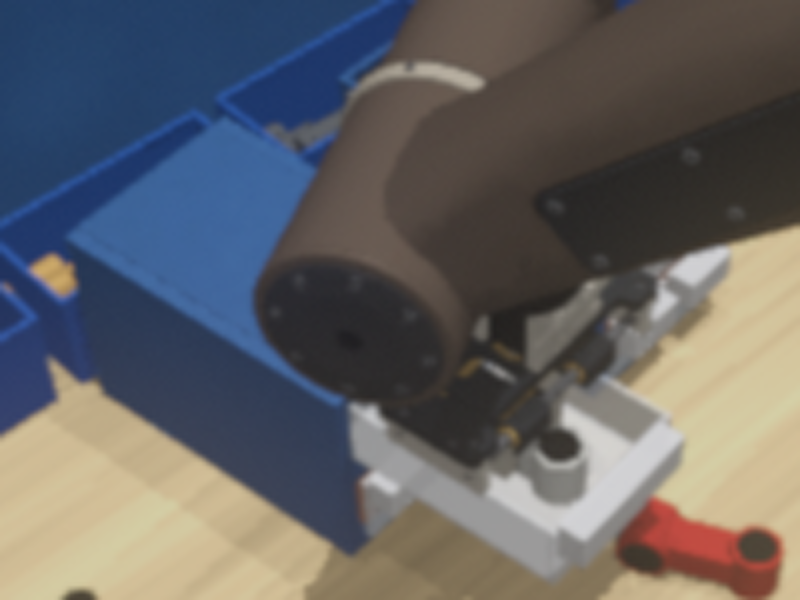

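Emit:
apply_moves([
  [[0, 0, 0.08], 0],
  [[0, 0, 0.15], 0],
  [[0, 0, 0.15], 0],
])

```text
t: 24.03
eef_pos: [0.5416, 0.0799, 0.0902]
eef_rot: [0.217, -3.134, 0.0]
ft_force: [-0.5, 0.1, -2.1]
width: 0.0299
```

Emit:
apply_moves([
  [[0, 0, 0.05], 0],
  [[0, 0, 0.08], 0],
  [[0, 0, 0.08], 0],
])

```text
t: 24.28
eef_pos: [0.542, 0.0801, 0.0882]
eef_rot: [-0.217, 3.134, -0.0]
ft_force: [0.9, -0.2, -2.7]
width: 0.0298
```

Weight is still on the gripper at z=0.088, the expected floor contact. I'll go a touch further by feel.

Emit:
apply_moves([
  [[0, 0, 0.04], 0],
  [[0, 0, 0.07], 0],
  [[0, 0, 0.07], 0],
])

```text
t: 24.53
eef_pos: [0.5438, 0.0804, 0.0881]
eef_rot: [-0.219, 3.13, 0.0]
ft_force: [-0.3, -1.6, 9.0]
width: 0.0301
```

Emit:
apply_moves([
  [[0, 0, 0.04], 0],
  [[0, 0, 0.07], 0],
  [[0, 0, 0.07], 0],
])

```text
t: 24.78
eef_pos: [0.5457, 0.0806, 0.0879]
eef_rot: [-0.22, 3.126, 0.0]
ft_force: [0.5, -2.2, 20.1]
width: 0.0297
```

Floor contact at z=0.088, exactly as predicted. Ease off and release partly to 55 mm, to stay clear of the drawer walls.

Emit:
apply_moves([
  [[0, 0, -0.12], 0],
  [[0, 0, -0.12], 0],
])

```text
t: 24.95
eef_pos: [0.5423, 0.0803, 0.0885]
eef_rot: [-0.217, 3.133, 0.001]
ft_force: [-0.8, 0.4, -3.6]
width: 0.0298
```

Emit:
apply_moves([
  [[0, 0, 0], 0],
  [[0, 0, 0], 0],
  [[0, 0, 0], 0],
  [[0, 0, 0], 0],
  [[0, 0, 0], 0],
], hand=-0.25)

```text
t: 25.37
eef_pos: [0.5417, 0.08, 0.0873]
eef_rot: [0.217, -3.134, 0.0]
ft_force: [-0.4, 0.4, 0.8]
width: 0.0536
```

Emit:
apply_moves([
  [[0, 0, -0.5], 0],
  [[0, 0, -1.2], 0],
  [[0, 0, -2], 0],
  [[0, 0, -3], 0],
  [[0, 0, -4], 0],
  [[0, 0, -5], 0],
  [[0, 0, -5], 0],
])

```text
t: 25.95
eef_pos: [0.5448, 0.0807, 0.2441]
eef_rot: [-0.218, 3.125, 0.003]
ft_force: [1.9, 0.1, 1.2]
width: 0.0548
```

```bash
python3 - <<'E'
from h import *
s=telemetry.get_state();print(s['width'],s['ft_force'],s['eef_pos'])
for n in ('side','wrist'): cv2.imwrite(f'pics/{n}19.png',optics.capture(n))
crop('pics/side19.png','pics/side19c.png',140,90,340,240,4)
E
```

```text
0.05478105111995926 [1.92973981 0.1148721  1.19121033] [0.54483087 0.0806787  0.24405091]
```

View pics/side19c.png

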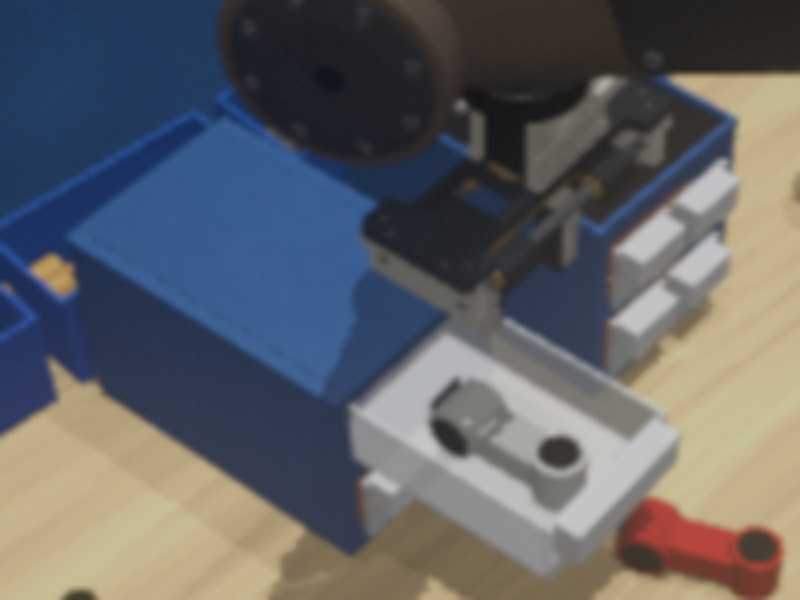

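View pics/wrist19.png

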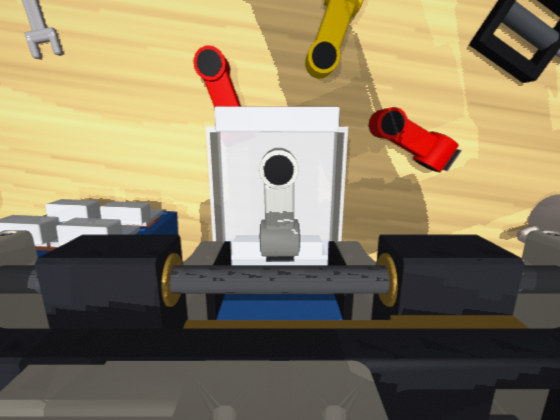

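The stem lies flat in the drawer (side crop (505,430)) and is released. Now I'll go in front of the lip to push the drawer shut.

```bash
python3 - <<'E'
from h import *
go([.414,.0605,.22],187.8)
E
```

```text
target [0.414  0.0605 0.22  ] pos [0.5424 0.0804 0.2388] shift [ 4.331 -0.068  0.615] dist_mm 131.3 turn 0.02214943184223254 heading -172.07
```

Emit:
apply_moves([
  [[1, 0, 0], 0],
  [[2.2, 0, 0], 0],
  [[3.4, 0, 0], 0],
  [[4.3, 0, 0.3], 0],
  [[4.3, 0, 0.6], 0],
  [[4.3, 0, 0.6], 0],
  [[4.3, 0, 0.6], 0],
  [[4.3, 0, 0.6], 0],
], hand=1)

```text
t: 26.72
eef_pos: [0.4148, 0.0624, 0.2194]
eef_rot: [0.217, -3.134, 0.001]
ft_force: [0.1, -0.6, -0.2]
width: 0.0071
```

```bash
python3 - <<'E'
from h import *
go([.414,.0625,.112],187.8)
s=telemetry.get_state();print(s['width'])
cv2.imwrite('pics/side20.png',optics.capture('side'))
crop('pics/side20.png','pics/side20c.png',190,90,390,240,4)
E
```

```text
target [0.414  0.0625 0.112 ] pos [0.4148 0.0624 0.2194] shift [0.023 0.008 3.582] dist_mm 107.4 turn 0.02249056287566494 heading -172.07
0.007106030898298878
```

View pics/side20c.png

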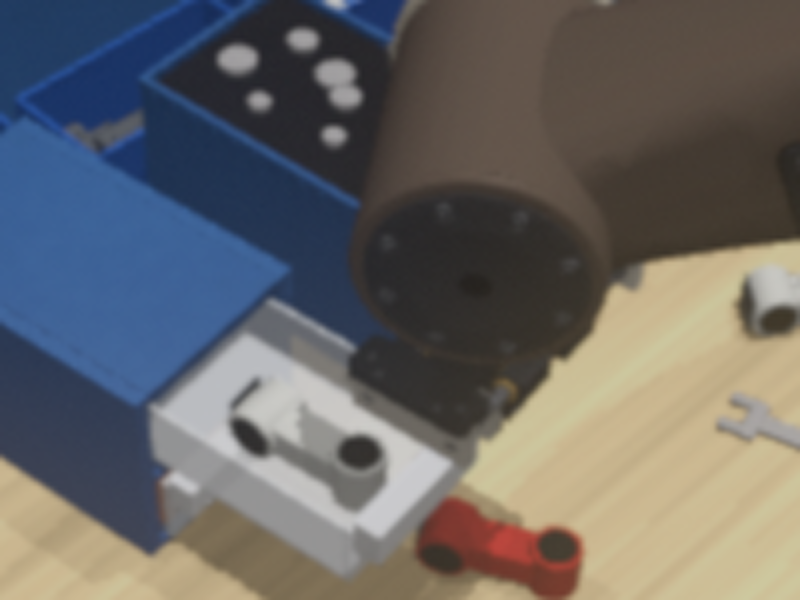

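Emit:
apply_moves([
  [[0, 0, 0.8], 0],
  [[0, 0, 1.6], 0],
  [[0, 0, 2.4], 0],
  [[0, 0, 3.1], 0],
  [[0, 0, 3.55], 0],
  [[0, 0, 3.55], 0],
  [[0, 0, 3.55], 0],
])

```text
t: 27.35
eef_pos: [0.4144, 0.0621, 0.1128]
eef_rot: [0.217, -3.132, 0.002]
ft_force: [0.3, -1.0, 0.1]
width: 0.0003
```

Emit:
apply_moves([
  [[-0.3, 0, 0], 0],
  [[-0.6, 0, 0], 0],
  [[-0.9, 0, 0], 0],
  [[-1.2, 0, 0], 0],
  [[-1.5, 0, 0], 0],
  [[-1.5, 0, 0], 0],
])

```text
t: 27.85
eef_pos: [0.4608, 0.069, 0.1132]
eef_rot: [-0.217, 3.133, -0.0]
ft_force: [0.0, 0.1, 0.6]
width: 0.0005
```

```bash
python3 - <<'E'
from h import *
s=telemetry.get_state();print(s['width'],s['ft_force'],s['eef_pos'])
cv2.imwrite('pics/side21.png',optics.capture('side'))
crop('pics/side21.png','pics/side21c.png',190,90,390,240,4)
E
```

```text
0.00048379021676674876 [0.04268935 0.10381349 0.64421789] [0.46081587 0.0689648  0.11322418]
```

View pics/side21c.png

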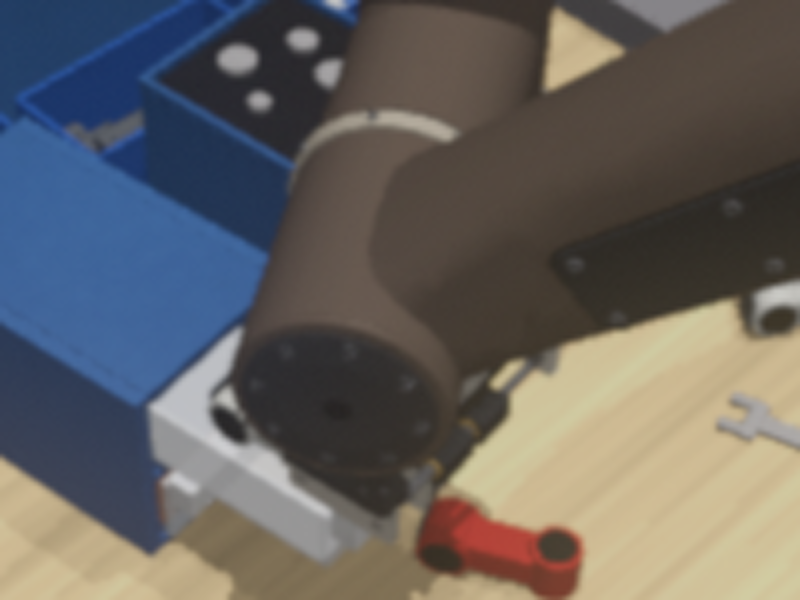

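Emit:
apply_moves([
  [[-0.3, 0, 0], 0],
  [[-0.6, 0, 0], 0],
  [[-0.9, 0, 0], 0],
  [[-1.2, 0, 0], 0],
  [[-1.5, 0, 0], 0],
  [[-1.8, 0, 0], 0],
  [[-2.1, 0, 0], 0],
  [[-2.1, 0, 0], 0],
])

```text
t: 28.57
eef_pos: [0.5236, 0.0779, 0.1132]
eef_rot: [-0.217, 3.132, 0.001]
ft_force: [0.2, -0.6, -0.0]
width: 0.0005
```

Emit:
apply_moves([
  [[-0.3, 0, 0], 0],
  [[-0.6, 0, 0], 0],
  [[-0.9, 0, 0], 0],
  [[-1.2, 0, 0], 0],
  [[-1.4, 0, 0], 0],
  [[-1.4, 0, 0], 0],
])

```text
t: 29.07
eef_pos: [0.564, 0.0833, 0.113]
eef_rot: [-0.217, 3.134, -0.0]
ft_force: [-2.9, -0.2, 1.3]
width: 0.0005
```

```bash
python3 - <<'E'
from h import *
cv2.imwrite('pics/side22.png',optics.capture('side'))
crop('pics/side22.png','pics/side22c.png',140,90,340,240,4)
E
```

```text
(no output)
```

View pics/side22c.png

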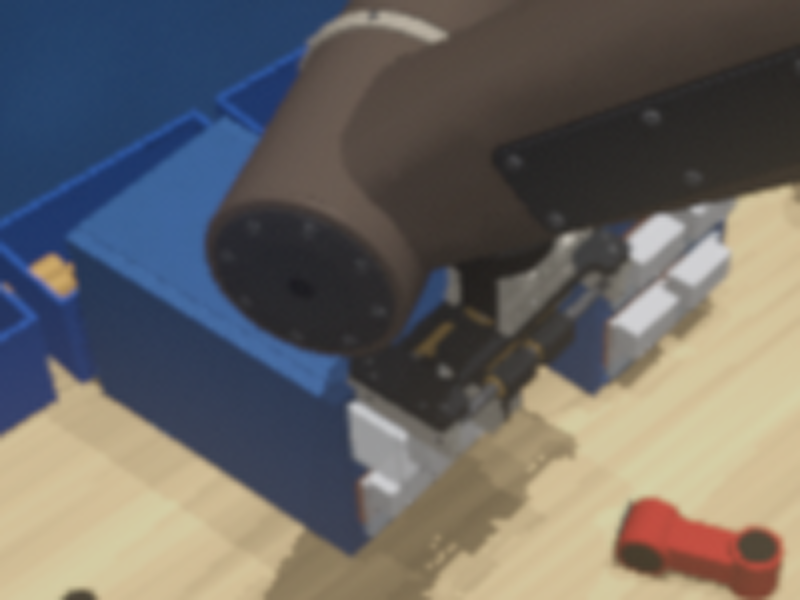

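Emit:
apply_moves([
  [[-0.2, 0, 0], 0],
  [[-0.4, 0, 0], 0],
  [[-0.6, 0, 0], 0],
  [[-0.6, 0, 0], 0],
])

```text
t: 29.45
eef_pos: [0.5806, 0.0855, 0.113]
eef_rot: [0.217, -3.134, 0.0]
ft_force: [-2.8, -0.4, 0.6]
width: 0.0005
```

Emit:
apply_moves([
  [[-0.1, 0, 0], 0],
  [[-0.25, 0, 0], 0],
  [[-0.4, 0, 0], 0],
  [[-0.4, 0, 0], 0],
])

```text
t: 29.78
eef_pos: [0.592, 0.087, 0.1129]
eef_rot: [0.217, -3.133, 0.0]
ft_force: [-4.0, -0.2, 0.9]
width: 0.0008
```

Emit:
apply_moves([
  [[-0.08, 0, 0], 0],
  [[-0.15, 0, 0], 0],
  [[-0.15, 0, 0], 0],
])

```text
t: 30.03
eef_pos: [0.5961, 0.0876, 0.113]
eef_rot: [0.217, -3.133, 0.0]
ft_force: [-5.0, -0.1, 1.9]
width: 0.0005
```

Emit:
apply_moves([
  [[-0.05, 0, 0], 0],
  [[-0.1, 0, 0], 0],
  [[-0.1, 0, 0], 0],
])

```text
t: 30.28
eef_pos: [0.5988, 0.088, 0.1129]
eef_rot: [0.217, -3.133, 0.0]
ft_force: [-6.7, 1.1, 1.7]
width: 0.0004
```

Emit:
apply_moves([
  [[-0.05, 0, 0], 0],
  [[-0.1, 0, 0], 0],
  [[-0.1, 0, 0], 0],
])

```text
t: 30.53
eef_pos: [0.6017, 0.0884, 0.1129]
eef_rot: [0.217, -3.133, 0.0]
ft_force: [-6.5, 0.3, 1.4]
width: 0.0005
```

Emit:
apply_moves([
  [[-0.03, 0, 0], 0],
  [[-0.05, 0, 0], 0],
  [[-0.05, 0, 0], 0],
])

```text
t: 30.78
eef_pos: [0.6028, 0.0885, 0.1129]
eef_rot: [0.217, -3.132, 0.0]
ft_force: [-7.9, 1.0, 2.4]
width: 0.0004
```

Emit:
apply_moves([
  [[-0.03, 0, 0], 0],
  [[-0.05, 0, 0], 0],
  [[-0.05, 0, 0], 0],
])

```text
t: 31.03
eef_pos: [0.6042, 0.0887, 0.1129]
eef_rot: [0.217, -3.132, 0.0]
ft_force: [-8.1, 0.5, 2.8]
width: 0.0002
```

Emit:
apply_moves([
  [[-0.03, 0, 0], 0],
  [[-0.05, 0, 0], 0],
  [[-0.05, 0, 0], 0],
])

```text
t: 31.28
eef_pos: [0.6055, 0.0889, 0.1129]
eef_rot: [0.217, -3.132, 0.0]
ft_force: [-8.8, -0.4, 3.8]
width: 0.0007
```

Emit:
apply_moves([
  [[-0.03, 0, 0], 0],
  [[-0.03, 0, 0], 0],
])

```text
t: 31.45
eef_pos: [0.6057, 0.0889, 0.1129]
eef_rot: [0.217, -3.131, 0.0]
ft_force: [-11.3, 1.1, 5.2]
width: 0.0006
```

Firm stop reached at 0.6057. A little more, to about the same 17 N as before.

Emit:
apply_moves([
  [[-0.03, 0, 0], 0],
  [[-0.03, 0, 0], 0],
])

```text
t: 31.62
eef_pos: [0.6059, 0.0889, 0.1129]
eef_rot: [0.216, -3.129, 0.001]
ft_force: [-14.6, 1.3, 8.0]
width: 0.0004
```

Emit:
apply_moves([
  [[-0.03, 0, 0], 0],
  [[-0.03, 0, 0], 0],
])

```text
t: 31.78
eef_pos: [0.606, 0.0889, 0.1129]
eef_rot: [0.216, -3.128, 0.001]
ft_force: [-17.0, 1.6, 10.3]
width: 0.0006
```

Emit:
apply_moves([
  [[1, 0, 0], 0],
  [[2.2, 0, 0], 0],
  [[3, 0, 0], 0],
  [[3.5, 0, 0], 0],
  [[3.5, 0, -1], 0],
  [[3.5, 0, -2], 0],
  [[3.5, 0, -3], 0],
  [[3.5, 0, -3], 0],
])

```text
t: 32.45
eef_pos: [0.51, 0.0763, 0.21]
eef_rot: [-0.219, 3.122, 0.005]
ft_force: [0.7, 0.2, 0.8]
width: 0.0007
```

Emit:
apply_moves([
  [[0, -1, -1], 0],
  [[0, -2, -2], 0],
  [[0, -3, -3], 0],
  [[0, -4, -3], 0],
  [[0, -5, -3], 0],
  [[0, -6, -3], 0],
  [[0, -6, -3], 0],
  [[0, -6, -3], 0],
])

```text
t: 33.12
eef_pos: [0.5314, -0.1047, 0.2932]
eef_rot: [-0.213, 3.132, -0.0]
ft_force: [0.5, 0.7, 0.1]
width: -0.0001
```

```bash
python3 - <<'E'
from h import *
s=telemetry.get_state();print(s['t'],s['ft_force'],s['eef_pos'])
for n in ('side','top'): cv2.imwrite(f'pics/{n}23.png',optics.capture(n))
crop('pics/side23.png','pics/side23c.png',140,90,340,240,4)
crop('pics/top23.png','pics/top23c.png',235,95,395,215,5)
E
```

```text
33.1167 [0.4720194  0.69413566 0.12108519] [ 0.531364   -0.10468585  0.29315036]
```

View pics/side23c.png

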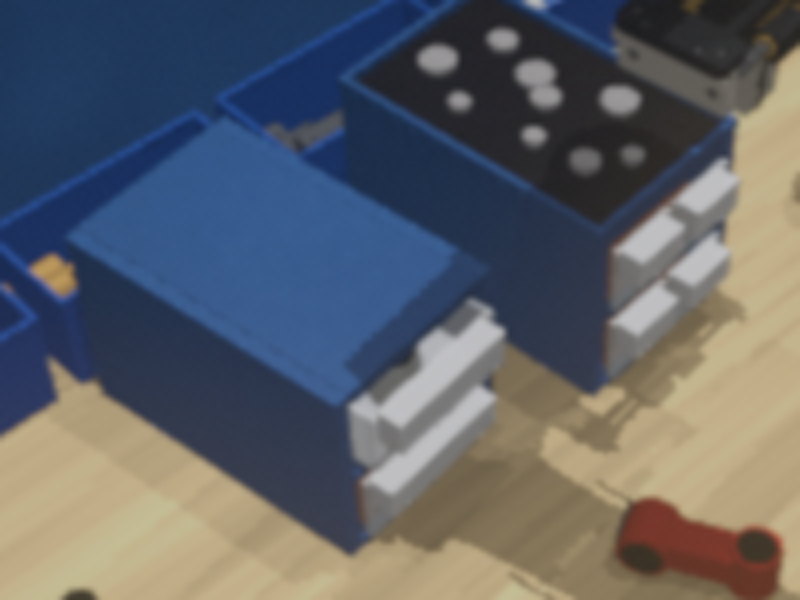

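View pics/top23c.png

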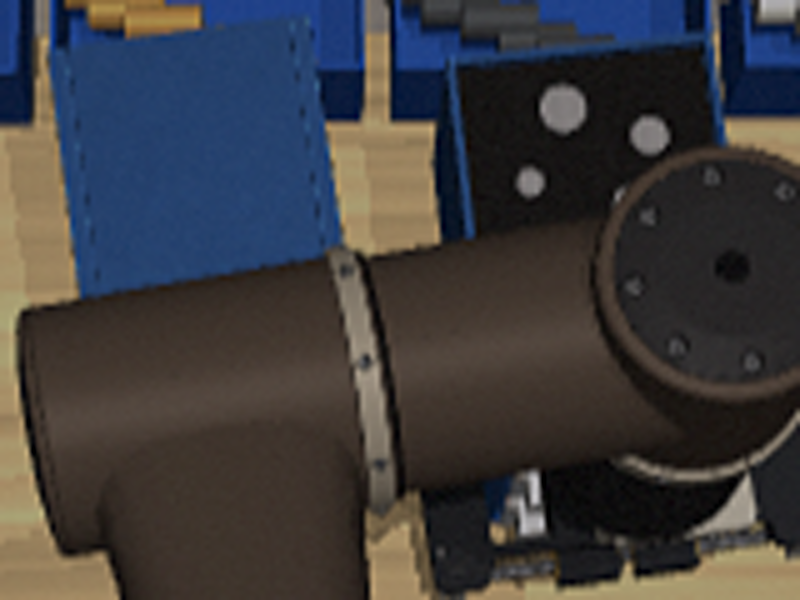

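View pics/top23.png

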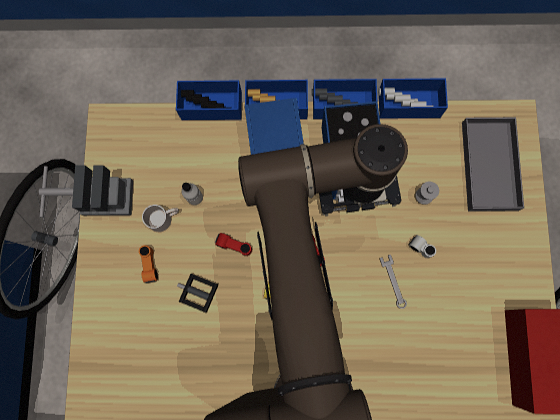

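```bash
python3 - <<'E'
from h import *
a=cv2.imread('pics/side0.png')[140:230,200:290];b=cv2.imread('pics/side23.png')[140:230,200:290]
cv2.imwrite('pics/cmp.png',cv2.resize(np.hstack([a,b]),None,fx=4.4,fy=4.4,interpolation=cv2.INTER_CUBIC))
E
```

```text
(no output)
```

View pics/cmp.png

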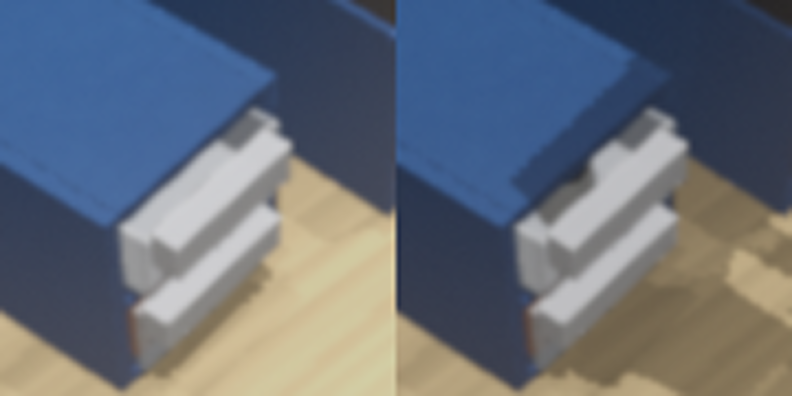

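The before and after crops match pixel for pixel at the lip, so the drawer is latched at its original place. Everything else stands where it was and the arm is clear. Handing in.

```bash
python3 - -c <<'E'
from bench import arm
print(arm.close_job())
E
```

```text
the job is handed in; nothing more can be done
None
```

The longer silver stem is in the top drawer of the full-width blue unit, and the drawer is shut and latched again. I handed the job in at about 33 s of the 72 s allowed; no verdict was reported.

**What I did:**
- I pressed the drawer front to its firm stop, about 17 mm in, with a peak of about 18 N, and it sprang ajar.
- I pulled it out to about 0.148 m and laid the stem flat on the floor. I felt contact with the floor at the predicted height.
- I pushed the drawer home to the stop with a peak of about 17 N along the push, or 20 N overall, and backed off.

**Last checks:**
- The side picture shows the lip in the same place as in the first picture, so the drawer is at its latched place and stays there.
- Before closing, the stem was seen lying flat and released inside the drawer; I could not see it after closing.
- In the last top view, the mug, bottle, hub, pedal, spanner and shorter stem look to be where they started. I judged that by eye and did not measure it.
- The arm is clear of everything.

**What failed or disagreed:**
- The usable fingertips turned out to be about 20 mm higher than the reported tool point. Because of that, the first pull passed over the lip and the first grip closed above the stem. Neither noticeably moved the drawer or the stem, and I repeated both lower down by feel.
- Lowering the stem onto the drawer floor pressed with about 20 N downwards for a moment before I eased off.

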